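Recover a tissue cassette from under the grossing grid

TASK

A tissue cassette has slipped through the slots into the pan below the grid. Stand both specimen jars from the grid on the steel tray, lift the grid off its two dowels, keeping it level, and lay it flat on the rubber mat, then take the cassette out and lay it flat in the middle of the broad part of the blue board. Put the grid back on the dowels, fully down on the pan, and stand each jar back on the spot where it stood at the start, upright; leave the beaker alone.

Things in the scene. Friction and masses are not known exactly. Their poses are not given: they have to be found in the camera images.
- pan: Fixed open steel pan, 168 (x) x 220 (y) x 34 mm high, floor 4 mm thick; origin: centre of underside, y its long side. Inside 160 mm wide in x; a flat ledge along each short end leaves an opening of 160 x 160 mm. On the ledges, at y = +92.5 and -92.5 mm, x = 0, stand two 10 mm dowels, 18 mm above the rim: 9 mm straight, then a nose tapering to 3.6 mm.
- grid: Loose slotted aluminium plate on the pan's rim, 160 (x) x 210 (y) x 6 mm, 0.26-0.4 kg; four slots 18 mm wide along y; 11.2 mm holes at y = +92.5 and -92.5 mm for the dowels. Origin: centre of underside; seated: 34 mm above the pan's, axes alike (or half a turn round). Mid-plate a black lifting bar on posts, 12 mm thick (x), 70 mm long (y), 24 to 40 mm above the origin.
- jar_tall: Loose tall white specimen jar, upright, 44 mm in diameter, 92 mm high, screw cap (44 mm wide) on the top 18 mm, body 40 mm wide, about 0.09 kg. Stands on the grid. Origin: centre of its underside.
- jar_squat: Loose squat white specimen jar, upright, 60 mm in diameter, 56 mm high, screw cap (60 mm wide) on the top 16 mm, body 56 mm wide, about 0.11 kg. Stands on the grid. Origin: centre of its underside. (A third jar, of middling size, stands on the bench and is not part of the job.)
- cassette: Loose white plastic tissue cassette lying flat on the pan's floor under the grid, seen through the slots: 28 (x) by 40 (y) by 7 mm, 15 g. Origin: middle of its underside. The 6 mm at its -y end is a lower lip, 4 mm high.
- mat: Fixed black rubber mat on the bench, 180 (x) by 230 (y) by 4 mm, the resting place for the grid; origin: centre of its underside. To the left or right of the pan.
- tray: Fixed stainless instrument tray, 210 (x) by 140 (y) mm, rim 14 mm high and 3 mm thick, floor 3 mm thick; origin: centre of its underside. On the other side of the pan from the mat. A flat scalpel handle (8 mm wide, 4 mm high) lies in it along its +y edge, about 52 mm from the middle line.
- board: Fixed blue plastic board behind the pan: a broad part 120 (x) by 140 (y) by 8 mm with a paddle handle (70 by 46 mm) on its +x side. Origin: centre of the underside of the broad part, handle not counted.
- beaker: Loose clear plastic beaker, 68 mm in diameter, 72 mm high, standing beside the board; origin: centre of its underside. Not to be disturbed.
Mind the look-alikes: they are no part of the job. What is shaped like the jar_tall but brown or pink is not meant.

How it is judged:
On the way, in this order (a step that is already met when the one before it is completed fails the run):
1. both jars stand upright on the steel tray, released (x of jar_tall in the frame of tray between -0.095 and 0.095 m and y of jar_tall in the frame of tray between -0.06 and 0.06 m and z of each of jar_tall, jar_squat in the frame of tray below 0.009 m and angle between each of jar_tall, jar_squat's own z axis and vertical below 0.1 rad and contact force between each of jar_tall, jar_squat and the fingers below 0.1 N and x of jar_squat in the frame of tray between -0.095 and 0.095 m and y of jar_squat in the frame of tray between -0.06 and 0.06 m), for 0.2 s.
2. the grid lies flat on the rubber mat, released (horizontal distance between grid and mat below 0.05 m and z of grid in the frame of mat below 0.009 m and angle between grid's own z axis and vertical below 0.06 rad and contact force between grid and the fingers below 0.1 N), for 0.2 s.
3. the cassette lies flat on the blue board, released (horizontal distance between cassette and board below 0.045 m and z of cassette in the frame of board between 0.005 and 0.012 m and angle between cassette's own z axis and vertical below 0.1 rad and contact force between cassette and the fingers below 0.1 N), for 0.2 s.
4. the grid is back on its dowels, fully down on the pan, both jars still off it (horizontal distance between grid and pan below 0.003 m and z of grid in the frame of pan between 0.031 and 0.0365 m and angle between grid's own z axis and vertical below 0.02 rad and angle between the x axis of grid and the x axis of pan, either way round below 0.04 rad and distance of each of jar_tall, jar_squat from where it was at the start of the episode above 0.05 m), for 0.2 s.
At the end, for the whole second after the job is handed in: Grid on its dowels, down on the rim (2.5 mm in height, 3 mm sideways, 0.02 rad level, 0.04 rad yaw); each jar upright within 15 mm of its start; cassette flat on the board within 45 mm of the middle of its broad part; beaker within 20 mm of its start; all released and at rest (horizontal distance between grid and pan below 0.003 m and z of grid in the frame of pan between 0.031 and 0.0365 m and angle between grid's own z axis and vertical below 0.02 rad and angle between the x axis of grid and the x axis of pan, either way round below 0.04 rad and distance of each of jar_tall, jar_squat from where it was at the start of the episode below 0.015 m and angle between each of jar_tall, jar_squat's own z axis and vertical below 0.08 rad and linear speed of each of jar_tall, jar_squat, grid, cassette below 0.02 m/s and horizontal distance between cassette and board below 0.045 m and z of cassette in the frame of board between 0.005 and 0.012 m and angle between each of cassette, beaker's own z axis and vertical below 0.1 rad and distance of beaker from where it was at the start of the episode below 0.02 m); the robot touches nothing.
It fails at once if the grid is tilted by more than about 17 degrees (angle between grid's own z axis and vertical above 0.3 rad).
It fails at once if a jar is tipped over (angle between any of jar_tall, jar_squat's own z axis and vertical above 0.6 rad).
It fails at once if the beaker is pushed or knocked over (distance of beaker from where it was at the start of the episode above 0.03 m or angle between beaker's own z axis and vertical above 0.4 rad).
It also fails if it takes over 152 s, if anything falls off the work surface, if the arm or the gripper's body presses on something with over 40 N, if the wrist force passes 120 N, or if a joint passes its speed limit or range.

ROBOT

A 7-joint arm with a two-finger parallel gripper is mounted at the origin on the work surface. World frame = base frame: x ahead of the robot, y to its left, z up, the work surface at z = 0. Lengths are in m, angles in rad, forces in N, time in s.
With the tool pointing down it reaches from about 0.4 to 0.875 m from the base axis. Payload 19.3 kg.
Tool frame: the origin (TCP) lies at the very end of the fingers, on their centre line; the grasp point (between the pads) lies 19 mm behind it; z points along the fingers, y is the direction in which the jaws open and shut (so a half turn about z gives the same grasp; the last joint's range is limited). The gripper opens to 85 mm and grips with 20 to 120 N. Pads are 22 mm wide; open, the fingers measure 114 mm over their backs; the gripper's body (76 mm by 85 mm) begins 54 mm behind the grasp point. The pads swing forward as they close: fully open they stand 13 mm farther back than shut.
Start: joints at [1.134, 0.521, -0.036, 1.599, 0.021, 1.021, -0.113], TCP at [0.224, -0.583, 0.231] pointing down, gripper open.
Joint ranges: [-2.91, 2.91], [-0.3, 2.13], [-1.5, 1.42], [0.17, 2.43], [-1.26, 4.41], [0.16, 1.93], [-2.52, 2.52]. Speed limits (rad/s): [1.89, 1.89, 2.39, 2.39, 3.01, 3.01, 3.01].

INTERFACE

Orientations are given as [roll, pitch, yaw] about the fixed x, y, z axes, in that order (R = Rz(yaw) Ry(pitch) Rx(roll)).
In Python, from workcell import bot gives the robot as it stands. The module is installed in compiled form; this text tells all that it offers.
- The arm moves only by the shell command python3 -m inch 'ROWS' [FORCE]. ROWS is JSON, a list of rows, each an object of numbers: "dx", "dy", "dz": the shift along the tool's x, y, z in mm; "rx", "ry", "rz": the turn, a rotation vector about the tool's x, y, z in rad; "hand": the closure, from -1 (fully open) to 1 (shut), so that 0 is half open. In form: [{"dx": .., "dy": .., "dz": .., "rx": .., "ry": .., "rz": .., "hand": ..}, ...]. A call has 1 to 10 rows; each row shifts and turns the commanded pose from where the row before left it, along the tool's axes as they then stand; what a row does not reach is not made up. A row lasts 1/10 s, in which the tool goes at most 50 mm and 8.59 degrees, less where a joint would pass 70% of its speed; a pose out of reach is approached as far as the arm can. A call with a gripper value outside its range is refused whole. The fingers move at their own pace and stop on an object; FORCE is the grip in N (left out, the last holds). Time passes only in rows, so rows that do not move let the fingers close. It gives the time, the measured TCP pose, the force and the opening at its end, in the units of the state.
- bot.observe(): the state, without advancing time (a new reading comes with each control period).
- bot.grab_frame(name): name is "scene" or "top" or "wrist"; returns (picture, depth): 400x640x3 uint8, red, green, blue; 400x640 float32, m along the optical axis (not along the pixel's ray), 0 where there is no reading.
- bot.get_calibration(name): a dict with "vertical_fov" (degrees; the focal length in pixels is half the picture's height over the tangent of half this angle, whatever the lens; pixels are square), "cx", "cy" (the principal point, pixels), "origin" and "orientation" of the camera in the world. Camera axes: x right, y down, z forward; pixel columns grow to the right and rows downward; lengths in m; the calibration is good to about 2 mm. The wrist camera is an equidistant fisheye: a pixel r from the principal point sees the ray r / f radians off the axis. A picture is of the moment at which its call begins: read the wrist's pose just before it. get_calibration takes no time and is no camera call; for the wrist camera it gives the pose at the moment of the call.
- bot.job_done(): hands the job in, once; it reports no verdict.
Trained networks look in the newest picture that a camera, given by its name, has taken for a name from the list of things; names that differ only in an ending like _2 or _b are one class to them, and where a whole thing is asked for, a point or a joint stands for the part that bears it (a point fixed in the world has none). Each returns a list of dicts, best first, with "score" (0 to 1); they miss things now and then, are a little off and sometimes report something else, mostly with a low value. They report only what shows in the picture. A call takes as long as a camera call. They do not tell look-alikes from the thing itself.
- bot.trace(camera, target): "region" (400x640 bool, what is visible of it) and "box" ([left, top, right, bottom] in pixels, round what is visible of it).
- bot.tip_of(camera, target): "centre" ([row, column] in pixels: a listed point, or the origin of a listed thing).
The state is a dict: "clock": time; "qpos": joint angles; "qd": joint speeds; "joint_efforts": joint torques, N m; "position": TCP position; "tool_rot": TCP orientation; "force": force on the tool from outside, world axes, zero at the start; "moment": the same for the moment, N m; "grip_width": finger opening in m.
Only numpy, scipy, OpenCV 4.12 (cv2) and the standard library are available. Lean on these libraries where they do the work, as an engineer would, in place of code of your own. Each camera call takes 0.05 s, during which the arm holds its last target.

## Working session

There is one attempt and no reset: what is moved stays moved. The work goes in short steps, Python scripts to look and compute and a shell command to move; the robot and the scene stay as the last step left them, time stands still between calls to the robot, and variables do not carry over. Pictures are saved under pics/ and viewed, and the job is handed in when it is done.

```bash
mkdir -p pics
cat > h.py <<'E'
import numpy as np, cv2
from workcell import bot
from scipy.spatial.transform import Rotation as R
def Rm(o):
    o=np.array(o,float)
    if o.shape==(3,3): return o
    if o.shape==(4,): return R.from_quat(o).as_matrix()
    return R.from_euler('xyz',o).as_matrix()
def cal(n):
    c=bot.get_calibration(n); f=200/np.tan(np.radians(c['vertical_fov'])/2)
    return c,f
def save(n,img): cv2.imwrite('pics/'+n+'.png',img[:,:,::-1])
def cloud(n,depth,cf=None):
    c,f=cf or cal(n); v,u=np.mgrid[0:400,0:640].astype(float)
    x=(u-c['cx'])/f; y=(v-c['cy'])/f
    if n=='wrist':
        r=np.hypot(x,y)+1e-12; t=np.tan(np.minimum(r,1.5))/r; x=x*t;y=y*t
    P=np.stack([x*depth,y*depth,depth],-1)
    return P@Rm(c['orientation']).T+np.array(c['origin'])
def px(n,p,cf=None):
    c,f=cf or cal(n); q=(np.array(p)-c['origin'])@Rm(c['orientation'])
    if n=='wrist':
        r=np.hypot(q[0],q[1]);a=np.arctan2(r,q[2]);return c['cx']+f*a*q[0]/r,c['cy']+f*a*q[1]/r
    return c['cx']+f*q[0]/q[2],c['cy']+f*q[1]/q[2]
def ray(n,u,v,z,cf=None):
    c,f=cf or cal(n); x=(u-c['cx'])/f;y=(v-c['cy'])/f
    if n=='wrist':
        r=np.hypot(x,y)+1e-12;t=np.tan(r)/r;x*=t;y*=t
    d=Rm(c['orientation'])@np.array([x,y,1.]); o=np.array(c['origin'])
    return o+d*(z-o[2])/d[2]
E
python3 - <<'E'
from h import *
s=bot.observe(); print(s)
for n in ['scene','top','wrist']:
    cf=cal(n); im,d=bot.grab_frame(n); save(n+'0',im); np.savez('pics/'+n+'0.npz',im=im,d=d); print(n,cf)
E
```

```text
{'clock': 0.0, 'qpos': array([ 1.13381425,  0.52200384, -0.03633476,  1.59997089,  0.02122871,
        1.02108947, -0.11282359]), 'qd': array([-0.0006323 , -0.00330612, -0.00026748,  0.00083134,  0.00105433,
       -0.00023809, -0.00043818]), 'joint_efforts': array([-1.44343707e-03, -9.27123213e+01,  1.97966024e+00, -3.69939923e+01,
        1.78871560e-02,  8.29921832e-03,  9.06406444e-05]), 'position': array([ 0.22398408, -0.58314831,  0.23074528]), 'tool_rot': array([-3.14051126e+00,  9.70189947e-05,  3.66769292e-01]), 'force': array([ 1.4754419 , -0.54264529, -0.25079647]), 'moment': array([-0.02214562,  0.01016206, -0.01675969]), 'grip_width': 0.08584094091841868}
scene ({'vertical_fov': 51.731271309528225, 'cx': 318.935519785956, 'cy': 196.84569288311988, 'origin': array([0.92106158, 0.354839  , 0.65220501]), 'orientation': array([-2.40164123,  0.01467698,  2.28223163])}, np.float64(412.51322574480736))
top ({'vertical_fov': 47.62976897292301, 'cx': 317.23866005442636, 'cy': 213.97094955902475, 'origin': array([0.32862328, 0.0136112 , 1.21211176]), 'orientation': array([-2.98155153, -0.00887547, -1.6006537 ])}, np.float64(453.141841842622))
wrist ({'vertical_fov': 65.70646984690485, 'cx': 317.74312374002255, 'cy': 190.80917412442085, 'origin': array([ 0.30193124, -0.55275001,  0.37280783]), 'orientation': array([ 2.81687230e+00, -5.00981678e-05, -1.20322785e+00])}, np.float64(309.70691628693146))
```

View pics/top0.png

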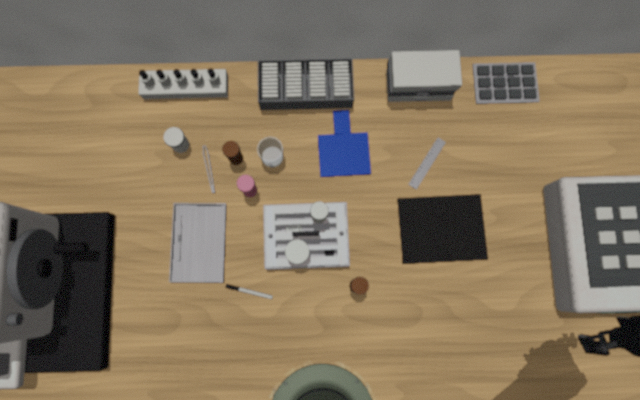

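View pics/scene0.png

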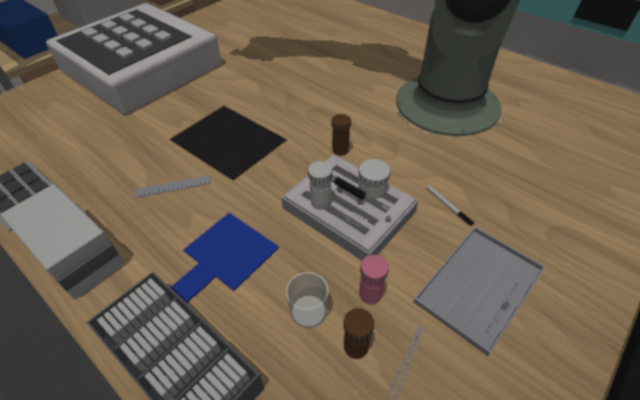

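Run:
```python
from h import *
z=np.load('pics/top0.npz'); 
cf=cal('top')
im=z['im'].copy()
for t in ['pan','grid','jar_tall','jar_squat','cassette','mat','tray','board','beaker']:
    for x in bot.tip_of('top',t)[:4]: print(t,'tip',np.round(x['score'],2),np.round(x['centre'],1))
    for x in bot.trace('top',t)[:4]: print(t,'trace',np.round(x['score'],2),x['box'],x['region'].sum())
```

```text
pan tip 0.8 [237.4 308.6]
pan trace 0.96 [265.5, 206.9, 349.0, 273.4] 1356
grid tip 0.82 [233.8 306.5]
grid trace 0.56 [267.3, 201.0, 347.7, 266.8] 2886
jar_tall tip 0.86 [155.1 235.6]
jar_tall tip 0.79 [189.5 248.5]
jar_tall tip 0.67 [217.1 316.7]
jar_tall tip 0.54 [285.1 357.3]
jar_tall trace 0.87 [308.5, 202.5, 332.4, 227.3] 313
jar_tall trace 0.73 [219.7, 140.0, 241.7, 169.2] 366
jar_tall trace 0.62 [350.6, 276.1, 368.3, 290.9] 281
jar_tall trace 0.52 [236.8, 177.5, 258.7, 196.8] 268
jar_squat tip 0.84 [252.9 294.9]
jar_squat tip 0.24 [240.4 199.2]
jar_squat trace 0.72 [286.0, 237.5, 311.8, 264.5] 467
cassette tip 0.66 [228.4 294.3]
cassette trace 0.58 [290.3, 220.7, 301.5, 230.6] 64
mat tip 0.96 [229.5 441.2]
mat trace 0.88 [398.0, 197.8, 485.0, 264.5] 5470
mat trace 0.61 [309.5, 203.5, 330.8, 223.5] 278
mat trace 0.39 [287.7, 220.4, 304.6, 229.0] 80
tray tip 0.77 [242.9 198. ]
tray tip 0.47 [229.1 294.3]
tray tip 0.2 [239.8 308.1]
tray trace 0.98 [167.6, 204.1, 224.5, 285.3] 4176
board trace 0.65 [319.0, 109.2, 372.8, 176.9] 2467
beaker tip 0.78 [155.6 270.3]
beaker trace 0.64 [258.0, 134.5, 284.7, 168.9] 673
```

```bash
python3 - <<'E'
from h import *
z=np.load('pics/top0.npz'); cf=cal('top'); im=z['im']
c=im[190:290,150:500]; save('topz',cv2.resize(c[:, :],None,fx=2.28,fy=2.28,interpolation=cv2.INTER_CUBIC))
c=im[195:280,255:360]; save('topz2',cv2.resize(c,None,fx=7,fy=7,interpolation=cv2.INTER_CUBIC))
P=cloud('top',z['d'],cf)
def at(u,v): return np.round(np.median(P[v-1:v+2,u-1:u+2].reshape(-1,3),0),4)
print('bench',at(240,330),at(520,150),at(100,180))
for n,u,v in [('tall',319,210),('squat',298,251),('bar',306,234),('gridedge',270,237),('mat',441,229),('tray',198,245),('board',344,155),('dow',275,237)]:
    print(n,at(u,v))
E
python3 - <<'E'
from h import *
z=np.load('pics/scene0.npz'); im=z['im']
c=im[140:260,270:430]; save('scz',cv2.resize(c,None,fx=4.8,fy=4.8,interpolation=cv2.INTER_CUBIC))
E
```

```text
bench [ 0.2242  0.2071 -0.0017] [ 0.6888 -0.5743 -0.0014] [6.346e-01 5.879e-01 1.000e-04]
tall [ 0.5118 -0.0058  0.1317]
squat [0.4175 0.0484 0.0957]
bar [0.4617 0.028  0.0719]
gridedge [0.4604 0.122  0.04  ]
mat [ 0.473  -0.3353  0.0026]
tray [0.4488 0.3177 0.0032]
board [ 0.6847 -0.0815  0.0058]
dow [0.4603 0.1092 0.0386]
```

View pics/topz2.png

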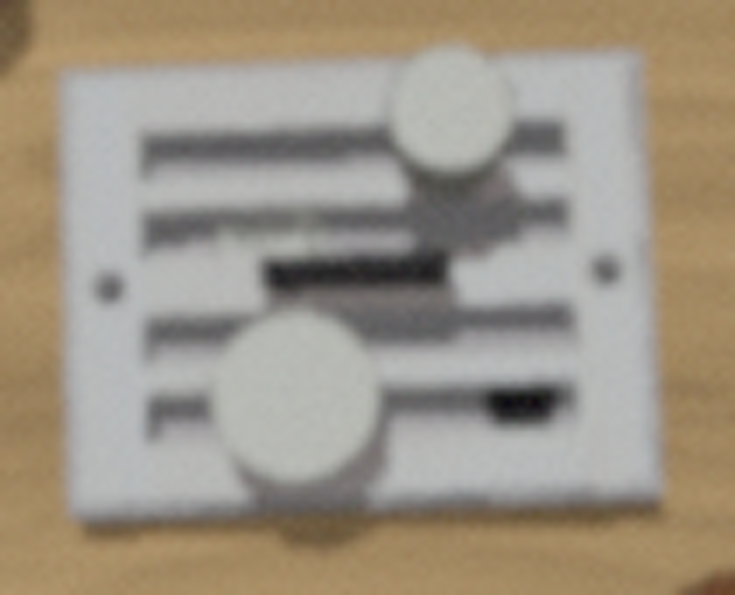

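View pics/scz.png

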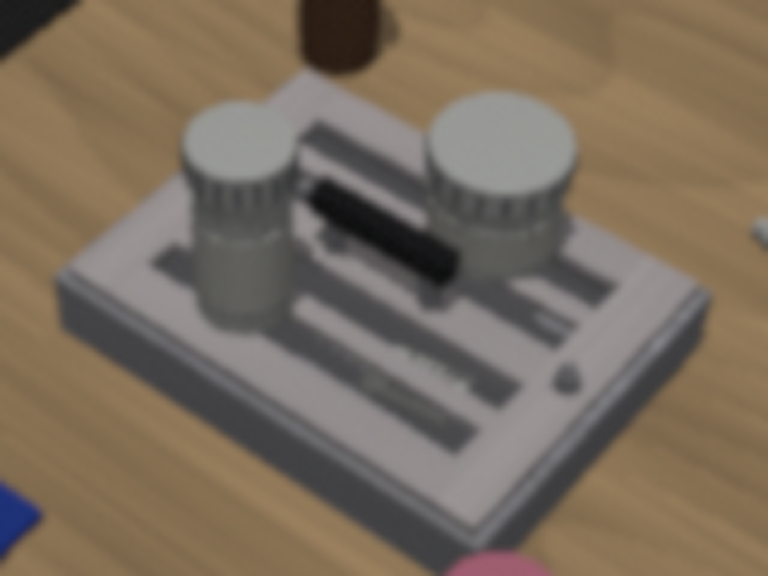

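```bash
python3 -m inch '[{"dz":-25,"rz":0.122},{"dz":-25,"rz":0.122},{"dz":-25,"rz":0.123},{"dx":15,"dy":-40},{"dx":15,"dy":-40},{"dx":15,"dy":-40},{"dx":15,"dy":-40},{"dx":15,"dy":-40},{"dx":15,"dy":-40},{"dx":15,"dy":-40}]' 60; python3 -m inch '[{"dx":15,"dy":-40},{"dx":15,"dy":-40},{"dx":15,"dy":-40},{"dx":15,"dy":-40},{"dx":15,"dy":-40},{"dx":15,"dy":-40},{"dx":15,"dy":-40},{"dy":-23},{}]'
cat > look.py <<'E'
import sys
from h import *
n=sys.argv[1]; cam=sys.argv[2] if len(sys.argv)>2 else 'wrist'
s=bot.observe(); cf=cal(cam); im,d=bot.grab_frame(cam); save(n,im)
np.savez('pics/'+n+'.npz',im=im,d=d); import pickle; pickle.dump(cf,open('pics/'+n+'.pkl','wb'))
print(s['clock'],s['position'].round(4),s['tool_rot'].round(4),s['force'].round(1),s['grip_width'].round(4))
E
python3 look.py w1
```

```text
schema error: expected keys dx, dy, dz, rx, ry, rz, hand
schema error: expected keys dx, dy, dz, rx, ry, rz, hand
Traceback (most recent call last):
  File "look.py", line 6, in <module>
    print(s['clock'],s['position'].round(4),s['tool_rot'].round(4),s['force'].round(1),s['grip_width'].round(4))
                                                                                       ^^^^^^^^^^^^^^^^^^^^^
AttributeError: 'float' object has no attribute 'round'
```

View pics/w1.png

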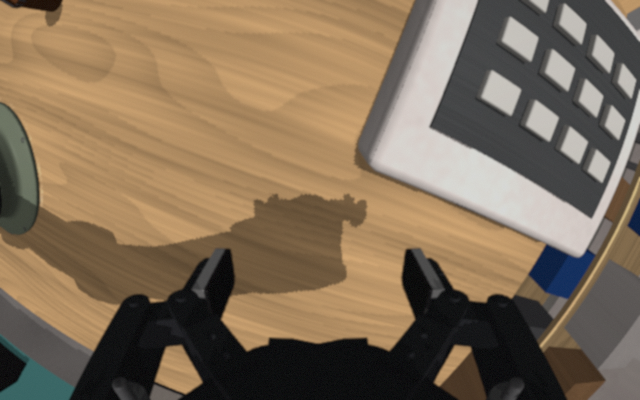

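```bash
sed -i "s/s\['grip_width'\].round(4)/round(s['grip_width'],4)/" look.py
python3 -m inch '[{"dx":0,"dy":0,"dz":-25,"rx":0,"ry":0,"rz":0.122,"hand":-1},{"dx":0,"dy":0,"dz":-25,"rx":0,"ry":0,"rz":0.122,"hand":-1},{"dx":0,"dy":0,"dz":-25,"rx":0,"ry":0,"rz":0.123,"hand":-1},{"dx":15,"dy":-40,"dz":0,"rx":0,"ry":0,"rz":0,"hand":-1},{"dx":15,"dy":-40,"dz":0,"rx":0,"ry":0,"rz":0,"hand":-1},{"dx":15,"dy":-40,"dz":0,"rx":0,"ry":0,"rz":0,"hand":-1},{"dx":15,"dy":-40,"dz":0,"rx":0,"ry":0,"rz":0,"hand":-1},{"dx":15,"dy":-40,"dz":0,"rx":0,"ry":0,"rz":0,"hand":-1},{"dx":15,"dy":-40,"dz":0,"rx":0,"ry":0,"rz":0,"hand":-1},{"dx":15,"dy":-40,"dz":0,"rx":0,"ry":0,"rz":0,"hand":-1}]' 60
```

```text
clock: 2.1
position: [0.3295, -0.3018, 0.3065]
tool_rot: [3.141, -0.0, -0.0]
force: [0.0, 0.1, -0.6]
grip_width: 0.0852
```

```bash
python3 -m inch '[{"dx":15,"dy":-40,"dz":0,"rx":0,"ry":0,"rz":0,"hand":-1},{"dx":15,"dy":-40,"dz":0,"rx":0,"ry":0,"rz":0,"hand":-1},{"dx":15,"dy":-40,"dz":0,"rx":0,"ry":0,"rz":0,"hand":-1},{"dx":15,"dy":-40,"dz":0,"rx":0,"ry":0,"rz":0,"hand":-1},{"dx":15,"dy":-40,"dz":0,"rx":0,"ry":0,"rz":0,"hand":-1},{"dx":15,"dy":-40,"dz":0,"rx":0,"ry":0,"rz":0,"hand":-1},{"dx":0,"dy":-40,"dz":0,"rx":0,"ry":0,"rz":0,"hand":-1},{"dx":0,"dy":-22,"dz":0,"rx":0,"ry":0,"rz":0,"hand":-1},{"dx":0,"dy":0,"dz":0,"rx":0,"ry":0,"rz":0,"hand":-1}]'; python3 look.py w2
```

```text
clock: 3.0
position: [0.4193, 0.0013, 0.3065]
tool_rot: [-3.141, -0.0, 0.004]
force: [-0.1, -0.4, 0.1]
grip_width: 0.0856
3.0 [0.4193 0.0013 0.3065] [-3.141e+00 -5.000e-04  4.000e-03] [-0.1 -0.4  0.1] 0.0856
```

View pics/w2.png

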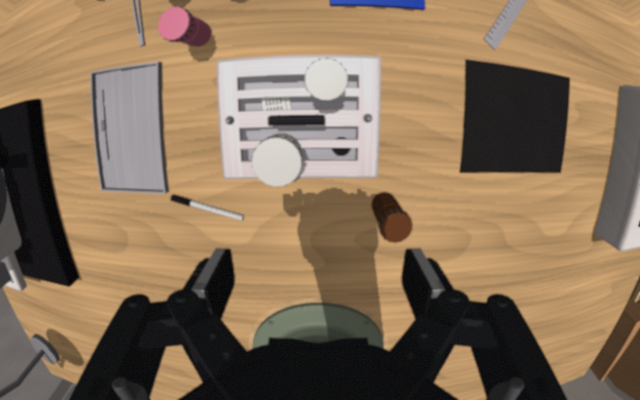

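Run:
```python
from h import *
import pickle
z=np.load('pics/w2.npz'); cf=pickle.load(open('pics/w2.pkl','rb')); im=z['im']; P=cloud('wrist',z['d'],cf)
zz=np.load('pics/top0.npz'); cft=cal('top'); Pt=cloud('top',zz['d'],cft)
def reg(P,xr,yr,zr):
    m=(P[...,0]>xr[0])&(P[...,0]<xr[1])&(P[...,1]>yr[0])&(P[...,1]<yr[1])&(P[...,2]>zr[0])&(P[...,2]<zr[1]); return P[m]
for nm,Q in (('w',P),('t',Pt)):
    for n,a in [('tall',((.47,.56),(-.06,.04),(.122,.145))),('squat',((.37,.46),(0,.1),(.087,.105))),('bar',((.44,.49),(-.05,.05),(.06,.085))),
      ('tray',((.3,.62),(.24,.4),(-.01,.03))),('board',((.6,.85),(-.2,0),(.004,.03)))]:
        p=reg(Q,*a)
        if len(p)<5: continue
        h=cv2.minAreaRect(p[:,:2].astype(np.float32)*1000)
        print(nm,n,len(p),'mean',p.mean(0).round(4),'mid',((p.max(0)+p.min(0))/2).round(4),'ext',(p.max(0)-p.min(0)).round(4),'medz',np.median(p[:,2]).round(4),h)
    def col(Q,img,f,xr,yr):
        m=(Q[...,0]>xr[0])&(Q[...,0]<xr[1])&(Q[...,1]>yr[0])&(Q[...,1]<yr[1])&f(img.astype(int)); return m
    img=im if nm=='w' else zz['im']
    m=col(Q,img,lambda i:i.sum(-1)<90,(.35,.6),(-.5,-.2)); p=Q[m]; print(nm,'mat',p.mean(0).round(4),cv2.minAreaRect(p[:,:2].astype(np.float32)*1000))
# dowels by pixel
for (u,v) in [(230,120),(368,118)]: print('dowel',ray('wrist',u,v,.052,cf).round(4), P[v,u].round(4))
print('cass',ray('wrist',276,104,.010,cf).round(4))
for n in ['scene']: print(px('scene',(.46,0,.04)))
c=im[45:190,205:395]; save('w2z',cv2.resize(c,None,fx=4,fy=4,interpolation=cv2.INTER_CUBIC))
```

```text
w tall 1458 mean [ 0.5146 -0.0047  0.1313] mid [ 0.515  -0.0048  0.1293] ext [0.0445 0.0448 0.0095] medz 0.1314 ((514.441650390625, -4.758312225341797), (44.10142517089844, 43.69910430908203), 51.29328536987305)
w squat 1956 mean [0.4206 0.0514 0.0952] mid [0.4202 0.0522 0.0924] ext [0.0595 0.0605 0.0106] medz 0.0953 ((420.2982177734375, 52.051570892333984), (60.29916763305664, 59.32590866088867), 87.94462585449219)
w bar 477 mean [0.4658 0.0237 0.0724] mid [0.4564 0.0227 0.0724] ext [0.0325 0.0536 0.0249] medz 0.0731 ((456.3656921386719, 22.63631820678711), (32.351280212402344, 53.63633728027344), 0.21248982846736908)
w tray 13581 mean [0.4646 0.3127 0.0021] mid [0.46   0.32   0.0059] ext [0.3199 0.16   0.0198] medz 0.0017 ((459.9960021972656, 319.98565673828125), (319.9248046875, 159.96153259277344), 0.012443872168660164)
w board 643 mean [ 0.6358 -0.0879  0.0073] mid [ 0.6378 -0.082   0.007 ] ext [0.0184 0.1388 0.006 ] medz 0.0074 ((636.5551147460938, -82.04931640625), (14.47865104675293, 139.27029418945312), 2.877817392349243)
w mat [ 0.4797 -0.3397  0.0037] ((478.2011413574219, 
[... 758 characters left out ...]
32   0.0065] ext [0.3199 0.1599 0.0326] medz 0.0018 ((459.97412109375, 320.0337829589844), (159.9060821533203, 319.9380187988281), 89.99724578857422)
t board 2541 mean [ 0.7104 -0.0805  0.0081] mid [ 0.7241 -0.1     0.0169] ext [0.2468 0.1999 0.0259] medz 0.0075 ((724.0894775390625, -100.21192169189453), (246.76377868652344, 199.92739868164062), 0.11111438274383545)
t mat [ 0.473  -0.3382  0.0033] ((475.1937255859375, -337.18048095703125), (168.6767578125, 220.125244140625), 1.297658085823059)
dowel [0.4666 0.1171 0.052 ] [0.4662 0.1183 0.0479]
dowel [ 0.4684 -0.0622  0.052 ] [ 0.4683 -0.0623  0.0515]
cass [0.4839 0.0611 0.01  ]
(np.float64(339.11362340186855), np.float64(188.7361388169546))
```

View pics/w2z.png

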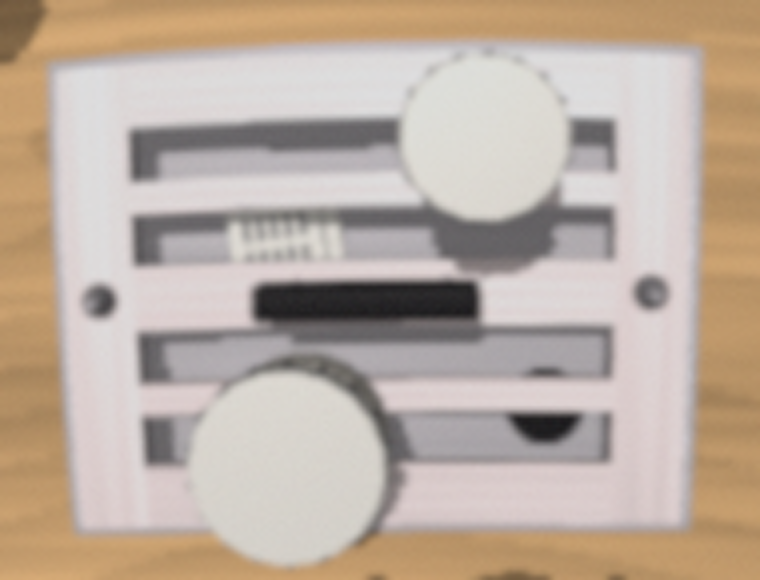

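```bash
python3 -m inch '[{"dx":1,"dy":-25,"dz":0,"rx":0,"ry":0,"rz":0.004,"hand":-1},{"dx":0,"dy":-25,"dz":20,"rx":0,"ry":0,"rz":0,"hand":-1},{"dx":0,"dy":0,"dz":45,"rx":0,"ry":0,"rz":0,"hand":-1},{"dx":0,"dy":0,"dz":45,"rx":0,"ry":0,"rz":0,"hand":-1},{"dx":0,"dy":0,"dz":0,"rx":0,"ry":0,"rz":0,"hand":-1},{"dx":0,"dy":0,"dz":0,"rx":0,"ry":0,"rz":0,"hand":-1}]'; python3 look.py w3
```

```text
clock: 3.65
position: [0.4206, 0.048, 0.1971]
tool_rot: [3.141, 0.001, -0.005]
force: [0.4, -0.4, 1.4]
grip_width: 0.0854
3.65 [0.4206 0.048  0.1971] [ 3.1415e+00  1.0000e-03 -5.0000e-03] [ 0.4 -0.4  1.4] 0.0854
```

View pics/w3.png

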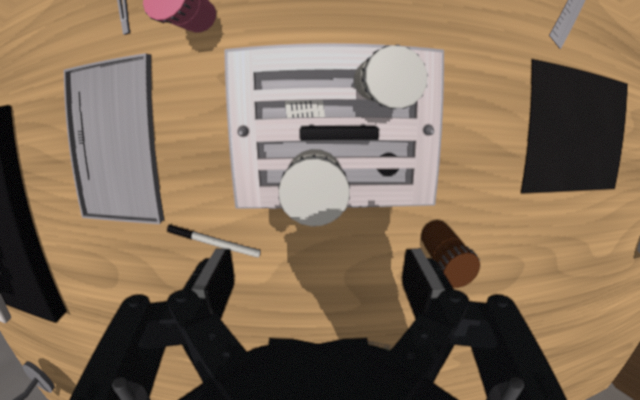

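Run:
```python
from h import *
import pickle
z=np.load('pics/w3.npz'); cf=pickle.load(open('pics/w3.pkl','rb')); P=cloud('wrist',z['d'],cf)
def reg(P,xr,yr,zr):
    m=(P[...,0]>xr[0])&(P[...,0]<xr[1])&(P[...,1]>yr[0])&(P[...,1]<yr[1])&(P[...,2]>zr[0])&(P[...,2]<zr[1]); return P[m]
for n,a in [('tall',((.47,.56),(-.06,.04),(.126,.145))),('squat',((.37,.46),(0,.1),(.09,.105)))]:
    p=reg(P,*a); print(n,p.mean(0).round(4),cv2.minEnclosingCircle(p[:,:2].astype(np.float32)))
cft=cal('top')
for u,v in [(174,204),(226,205),(224,283),(171,281)]: print('tray',ray('top',u,v,.014,cft).round(4))
for u,v in [(318,136),(368,133),(371,174),(321,176)]: print('board',ray('top',u,v,.008,cft).round(4))
```

```text
tall [ 0.5143 -0.0038  0.1313] ((0.514525294303894, -0.004539289977401495), 0.023022908717393875)
squat [0.4208 0.0521 0.0952] ((0.4195322096347809, 0.05223386362195015), 0.031060121953487396)
tray [0.5596 0.3802 0.014 ]
tray [0.5529 0.2411 0.014 ]
tray [0.3462 0.2459 0.014 ]
tray [0.3554 0.3838 0.014 ]
board [ 0.7411 -0.0115  0.008 ]
board [ 0.7461 -0.1505  0.008 ]
board [ 0.629  -0.1531  0.008 ]
board [ 0.6272 -0.0163  0.008 ]
```

```bash
python3 -m inch '[{"dx":0,"dy":-4,"dz":30,"rx":0,"ry":0,"rz":-0.005,"hand":-1},{"dx":0,"dy":0,"dz":30,"rx":0,"ry":0,"rz":0,"hand":-1},{"dx":0,"dy":0,"dz":30,"rx":0,"ry":0,"rz":0,"hand":-1},{"dx":0,"dy":0,"dz":30,"rx":0,"ry":0,"rz":0,"hand":-1},{"dx":0,"dy":0,"dz":17,"rx":0,"ry":0,"rz":0,"hand":-1},{"dx":0,"dy":0,"dz":0,"rx":0,"ry":0,"rz":0,"hand":-1},{"dx":0,"dy":0,"dz":0,"rx":0,"ry":0,"rz":0,"hand":-1}]'
python3 -m inch '[{"dx":0,"dy":0,"dz":0,"rx":0,"ry":0,"rz":0,"hand":1},{"dx":0,"dy":0,"dz":0,"rx":0,"ry":0,"rz":0,"hand":1},{"dx":0,"dy":0,"dz":0,"rx":0,"ry":0,"rz":0,"hand":1},{"dx":0,"dy":0,"dz":0,"rx":0,"ry":0,"rz":0,"hand":1},{"dx":0,"dy":0,"dz":0,"rx":0,"ry":0,"rz":0,"hand":1},{"dx":0,"dy":0,"dz":0,"rx":0,"ry":0,"rz":0,"hand":1},{"dx":0,"dy":0,"dz":0,"rx":0,"ry":0,"rz":0,"hand":1},{"dx":0,"dy":0,"dz":0,"rx":0,"ry":0,"rz":0,"hand":1}]' 40; python3 look.py w4
```

```text
clock: 4.4
position: [0.4217, 0.0524, 0.0609]
tool_rot: [3.141, -0.002, 0.0]
force: [-0.6, 0.9, -0.0]
grip_width: 0.0854
clock: 5.2
position: [0.4214, 0.0525, 0.0607]
tool_rot: [3.142, -0.003, 0.0]
force: [-2.3, -0.5, 21.8]
grip_width: 0.0589
5.2 [0.4214 0.0525 0.0607] [ 3.1416e+00 -2.5000e-03  3.0000e-04] [-2.3 -0.5 21.8] 0.0589
```

View pics/w4.png

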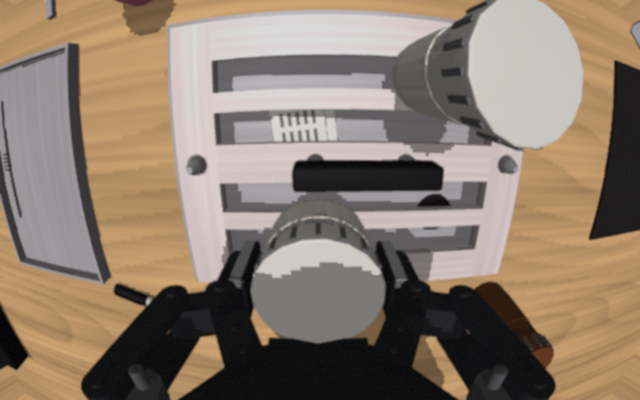

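```bash
python3 -m inch '[{"dx":0,"dy":0,"dz":-15,"rx":0,"ry":0,"rz":0,"hand":1},{"dx":0,"dy":0,"dz":-30,"rx":0,"ry":0,"rz":0,"hand":1},{"dx":0,"dy":-20,"dz":-25,"rx":0,"ry":0,"rz":0,"hand":1},{"dx":-4,"dy":-35,"dz":0,"rx":0,"ry":0,"rz":0,"hand":1},{"dx":-4,"dy":-35,"dz":0,"rx":0,"ry":0,"rz":0,"hand":1},{"dx":-4,"dy":-35,"dz":0,"rx":0,"ry":0,"rz":0,"hand":1},{"dx":-4,"dy":-35,"dz":0,"rx":0,"ry":0,"rz":0,"hand":1},{"dx":-4,"dy":-35,"dz":0,"rx":0,"ry":0,"rz":0,"hand":1},{"dx":0,"dy":-35,"dz":0,"rx":0,"ry":0,"rz":0,"hand":1},{"dx":0,"dy":-22,"dz":0,"rx":0,"ry":0,"rz":0,"hand":1}]'
python3 -m inch '[{"dx":0,"dy":0,"dz":0,"rx":0,"ry":0,"rz":0,"hand":1},{"dx":0,"dy":0,"dz":0,"rx":0,"ry":0,"rz":0,"hand":1}]'
python3 look.py w5
```

```text
clock: 6.25
position: [0.3999, 0.3073, 0.1302]
tool_rot: [-3.14, -0.001, 0.002]
force: [-0.6, -0.1, -1.6]
grip_width: 0.0588
clock: 6.45
position: [0.4, 0.3046, 0.1298]
tool_rot: [-3.142, -0.0, 0.002]
force: [0.6, -0.3, -0.6]
grip_width: 0.059
6.45 [0.4    0.3046 0.1298] [-3.1416e+00 -4.0000e-04  1.7000e-03] [ 0.6 -0.3 -0.6] 0.059
```

View pics/w5.png

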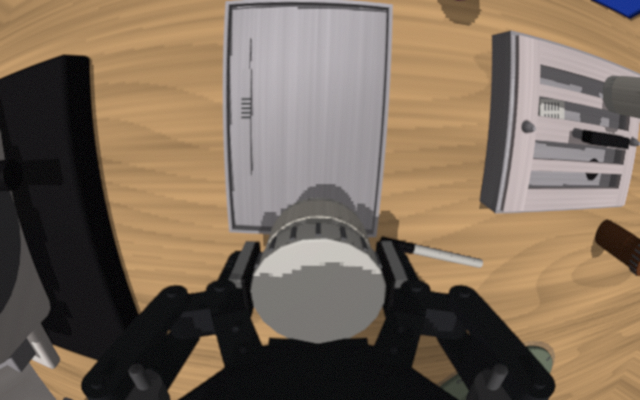

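Run:
```python
from h import *
import pickle
cf=pickle.load(open('pics/w5.pkl','rb'))
for u,v in [(232,230),(380,231),(228,3),(391,7)]: print(ray('wrist',u,v,.014,cf).round(4))
```

```text
[0.3574 0.3865 0.014 ]
[0.3571 0.2469 0.014 ]
[0.5625 0.3809 0.014 ]
[0.5576 0.245  0.014 ]
```

```bash
python3 -m inch '[{"dx":3,"dy":0,"dz":35,"rx":0,"ry":0,"rz":0,"hand":1},{"dx":0,"dy":0,"dz":35,"rx":0,"ry":0,"rz":0,"hand":1},{"dx":0,"dy":0,"dz":20,"rx":0,"ry":0,"rz":0,"hand":1},{"dx":0,"dy":0,"dz":10,"rx":0,"ry":0,"rz":0,"hand":1},{"dx":0,"dy":0,"dz":5,"rx":0,"ry":0,"rz":0,"hand":1},{"dx":0,"dy":0,"dz":0,"rx":0,"ry":0,"rz":0,"hand":1},{"dx":0,"dy":0,"dz":0,"rx":0,"ry":0,"rz":0,"hand":1}]'
```

```text
clock: 7.2
position: [0.4037, 0.3046, 0.0251]
tool_rot: [-3.141, -0.001, 0.0]
force: [0.1, -0.3, -1.6]
grip_width: 0.0593
```

```bash
python3 -m inch '[{"dx":0,"dy":0,"dz":1,"rx":0,"ry":0,"rz":0,"hand":1},{"dx":0,"dy":0,"dz":0,"rx":0,"ry":0,"rz":0,"hand":-1},{"dx":0,"dy":0,"dz":0,"rx":0,"ry":0,"rz":0,"hand":-1},{"dx":0,"dy":0,"dz":0,"rx":0,"ry":0,"rz":0,"hand":-1},{"dx":0,"dy":0,"dz":0,"rx":0,"ry":0,"rz":0,"hand":-1},{"dx":0,"dy":0,"dz":0,"rx":0,"ry":0,"rz":0,"hand":-1},{"dx":0,"dy":0,"dz":-20,"rx":0,"ry":0,"rz":0,"hand":-1},{"dx":0,"dy":0,"dz":-40,"rx":0,"ry":0,"rz":0,"hand":-1},{"dx":0,"dy":0,"dz":-40,"rx":0,"ry":0,"rz":0,"hand":-1},{"dx":0,"dy":0,"dz":-40,"rx":0,"ry":0,"rz":0,"hand":-1}]'
python3 look.py w6
```

```text
clock: 8.2
position: [0.4029, 0.3043, 0.1648]
tool_rot: [3.141, 0.0, 0.001]
force: [0.2, 0.3, -0.2]
grip_width: 0.0852
8.2 [0.4029 0.3043 0.1648] [3.1414e+00 4.0000e-04 8.0000e-04] [ 0.2  0.3 -0.2] 0.0852
```

View pics/w6.png

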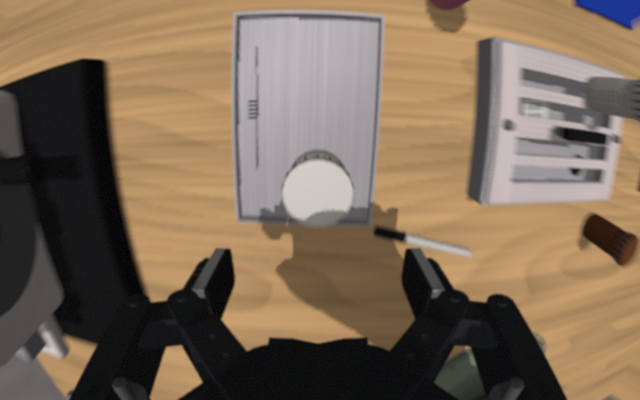

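```bash
python3 -m inch '[{"dx":10,"dy":30,"dz":-30,"rx":0,"ry":0,"rz":0,"hand":-1},{"dx":15,"dy":40,"dz":-5,"rx":0,"ry":0,"rz":0,"hand":-1},{"dx":15,"dy":40,"dz":0,"rx":0,"ry":0,"rz":0,"hand":-1},{"dx":15,"dy":40,"dz":0,"rx":0,"ry":0,"rz":0,"hand":-1},{"dx":15,"dy":40,"dz":0,"rx":0,"ry":0,"rz":0,"hand":-1},{"dx":15,"dy":40,"dz":0,"rx":0,"ry":0,"rz":0,"hand":-1},{"dx":15,"dy":40,"dz":0,"rx":0,"ry":0,"rz":0,"hand":-1},{"dx":11,"dy":38,"dz":0,"rx":0,"ry":0,"rz":0,"hand":-1},{"dx":0,"dy":0,"dz":0,"rx":0,"ry":0,"rz":0,"hand":-1},{"dx":0,"dy":0,"dz":0,"rx":0,"ry":0,"rz":0,"hand":-1}]'
python3 look.py w7
python3 - <<'E'
from h import *
import pickle
z=np.load('pics/w7.npz'); cf=pickle.load(open('pics/w7.pkl','rb')); P=cloud('wrist',z['d'],cf)
m=(P[...,0]>.47)&(P[...,0]<.56)&(P[...,1]>-.06)&(P[...,1]<.04)&(P[...,2]>.126)&(P[...,2]<.145)
p=P[m]; print(p.mean(0),cv2.minEnclosingCircle(p[:,:2].astype(np.float32)))
E
```

```text
clock: 9.25
position: [0.5144, -0.0041, 0.1981]
tool_rot: [-3.142, 0.0, -0.001]
force: [-0.3, 1.2, -0.4]
grip_width: 0.0855
9.25 [ 0.5144 -0.0041  0.1981] [-3.1416e+00  3.0000e-04 -1.0000e-03] [-0.3  1.2 -0.4] 0.0855
[ 0.51605963 -0.00488598  0.13117046] ((0.514393150806427, -0.005102712661027908), 0.023104259744286537)
```

View pics/w7.png

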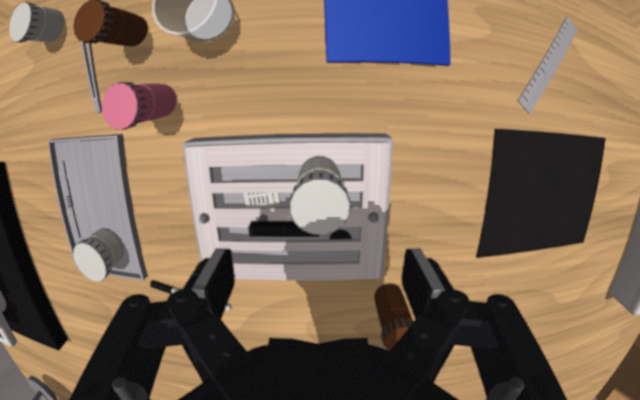

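Tall jar (320,205) is centred between the open jaws; the squat jar stands in the tray. Descending.

```bash
python3 -m inch '[{"dx":0,"dy":1,"dz":30,"rx":0,"ry":0,"rz":0,"hand":-1},{"dx":0,"dy":0,"dz":30,"rx":0,"ry":0,"rz":0,"hand":-1},{"dx":0,"dy":0,"dz":30,"rx":0,"ry":0,"rz":0,"hand":-1},{"dx":0,"dy":0,"dz":11,"rx":0,"ry":0,"rz":0,"hand":-1},{"dx":0,"dy":0,"dz":0,"rx":0,"ry":0,"rz":0,"hand":-1},{"dx":0,"dy":0,"dz":0,"rx":0,"ry":0,"rz":0,"hand":0},{"dx":0,"dy":0,"dz":0,"rx":0,"ry":0,"rz":0,"hand":1},{"dx":0,"dy":0,"dz":0,"rx":0,"ry":0,"rz":0,"hand":1},{"dx":0,"dy":0,"dz":0,"rx":0,"ry":0,"rz":0,"hand":1},{"dx":0,"dy":0,"dz":0,"rx":0,"ry":0,"rz":0,"hand":1}]'
python3 -m inch '[{"dx":0,"dy":0,"dz":0,"rx":0,"ry":0,"rz":0,"hand":1},{"dx":0,"dy":0,"dz":0,"rx":0,"ry":0,"rz":0,"hand":1},{"dx":0,"dy":0,"dz":0,"rx":0,"ry":0,"rz":0,"hand":1},{"dx":0,"dy":0,"dz":0,"rx":0,"ry":0,"rz":0,"hand":1},{"dx":0,"dy":0,"dz":0,"rx":0,"ry":0,"rz":0,"hand":1}]'
python3 look.py w8
```

```text
clock: 10.3
position: [0.5152, -0.0044, 0.0984]
tool_rot: [-3.141, -0.002, 0.001]
force: [-1.8, -0.8, 10.0]
grip_width: 0.0428
clock: 10.8
position: [0.5152, -0.0044, 0.0985]
tool_rot: [-3.141, -0.002, 0.001]
force: [-1.8, -0.6, 8.9]
grip_width: 0.0433
10.8 [ 0.5152 -0.0044  0.0985] [-3.1414e+00 -2.2000e-03  6.0000e-04] [-1.8 -0.6  8.9] 0.0433
```

View pics/w8.png

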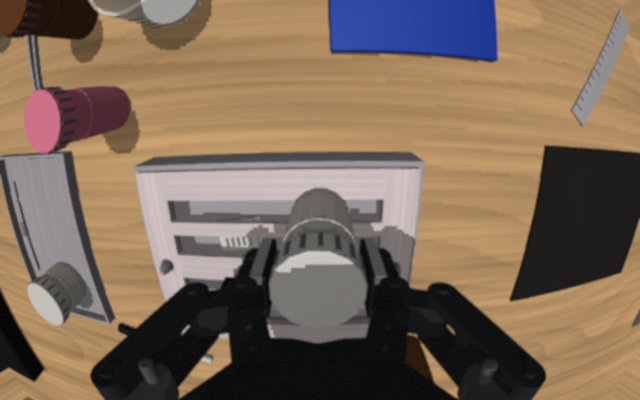

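```bash
python3 -m inch '[{"dx":0,"dy":0,"dz":-15,"rx":0,"ry":0,"rz":0,"hand":1},{"dx":0,"dy":0,"dz":-30,"rx":0,"ry":0,"rz":0,"hand":1},{"dx":0,"dy":-20,"dz":-20,"rx":0,"ry":0,"rz":0,"hand":1},{"dx":-2,"dy":-40,"dz":0,"rx":0,"ry":0,"rz":0,"hand":1},{"dx":-2,"dy":-40,"dz":0,"rx":0,"ry":0,"rz":0,"hand":1},{"dx":-2,"dy":-40,"dz":0,"rx":0,"ry":0,"rz":0,"hand":1},{"dx":-2,"dy":-40,"dz":0,"rx":0,"ry":0,"rz":0,"hand":1},{"dx":-2,"dy":-40,"dz":0,"rx":0,"ry":0,"rz":0,"hand":1},{"dx":0,"dy":-40,"dz":0,"rx":0,"ry":0,"rz":0,"hand":1},{"dx":0,"dy":-30,"dz":0,"rx":0,"ry":0,"rz":0,"hand":1}]'
python3 -m inch '[{"dx":0,"dy":-16,"dz":0,"rx":0,"ry":0,"rz":0,"hand":1},{"dx":0,"dy":0,"dz":30,"rx":0,"ry":0,"rz":0,"hand":1},{"dx":0,"dy":0,"dz":30,"rx":0,"ry":0,"rz":0,"hand":1},{"dx":0,"dy":0,"dz":20,"rx":0,"ry":0,"rz":0,"hand":1},{"dx":0,"dy":0,"dz":10,"rx":0,"ry":0,"rz":0,"hand":1},{"dx":0,"dy":0,"dz":8,"rx":0,"ry":0,"rz":0,"hand":1},{"dx":0,"dy":0,"dz":0,"rx":0,"ry":0,"rz":0,"hand":1},{"dx":0,"dy":0,"dz":0,"rx":0,"ry":0,"rz":0,"hand":1}]'
```

```text
clock: 11.85
position: [0.5038, 0.2884, 0.163]
tool_rot: [-3.14, -0.001, 0.002]
force: [-0.2, -0.6, -1.2]
grip_width: 0.0429
clock: 12.65
position: [0.5047, 0.3017, 0.0651]
tool_rot: [-3.141, -0.001, 0.001]
force: [0.5, 0.7, -0.2]
grip_width: 0.0434
```

```bash
python3 -m inch '[{"dx":0,"dy":0,"dz":2,"rx":0,"ry":0,"rz":0,"hand":1},{"dx":0,"dy":0,"dz":1,"rx":0,"ry":0,"rz":0,"hand":1},{"dx":0,"dy":0,"dz":0,"rx":0,"ry":0,"rz":0,"hand":1}]'
python3 -m inch '[{"dx":0,"dy":0,"dz":0,"rx":0,"ry":0,"rz":0,"hand":-1},{"dx":0,"dy":0,"dz":0,"rx":0,"ry":0,"rz":0,"hand":-1},{"dx":0,"dy":0,"dz":0,"rx":0,"ry":0,"rz":0,"hand":-1},{"dx":0,"dy":0,"dz":0,"rx":0,"ry":0,"rz":0,"hand":-1},{"dx":0,"dy":0,"dz":0,"rx":0,"ry":0,"rz":0,"hand":-1},{"dx":0,"dy":0,"dz":-40,"rx":0,"ry":0,"rz":0,"hand":-1},{"dx":0,"dy":0,"dz":-40,"rx":0,"ry":0,"rz":0,"hand":-1},{"dx":0,"dy":0,"dz":-40,"rx":0,"ry":0,"rz":0,"hand":-1},{"dx":-10,"dy":0,"dz":-40,"rx":0,"ry":0,"rz":0,"hand":-1}]'
python3 look.py w9
```

```text
clock: 12.95
position: [0.5044, 0.3017, 0.0617]
tool_rot: [-3.141, -0.001, 0.001]
force: [0.9, -0.8, 1.7]
grip_width: 0.043
clock: 13.85
position: [0.4946, 0.3012, 0.2229]
tool_rot: [-3.142, -0.0, -0.0]
force: [0.4, -0.8, -0.1]
grip_width: 0.0851
13.85 [0.4946 0.3012 0.2229] [-3.1415e+00 -3.0000e-04 -1.0000e-04] [ 0.4 -0.8 -0.1] 0.0851
```

View pics/w9.png

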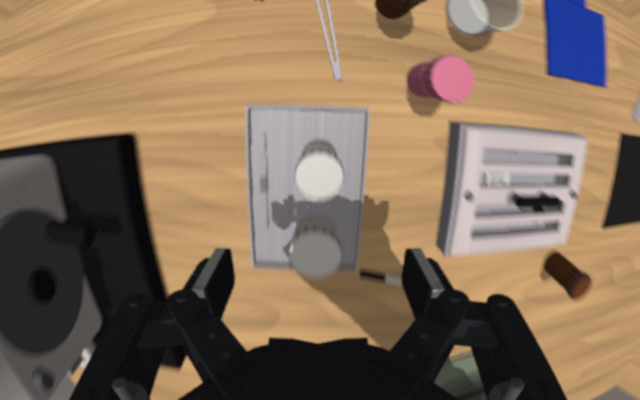

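```bash
python3 -m inch '[{"dx":0,"dy":0,"dz":0,"rx":0,"ry":0,"rz":-0.145,"hand":-1},{"dx":0,"dy":0,"dz":0,"rx":0,"ry":0,"rz":-0.145,"hand":-1},{"dx":0,"dy":0,"dz":0,"rx":0,"ry":0,"rz":-0.145,"hand":-1},{"dx":0,"dy":0,"dz":0,"rx":0,"ry":0,"rz":-0.145,"hand":-1},{"dx":0,"dy":0,"dz":0,"rx":0,"ry":0,"rz":-0.145,"hand":-1},{"dx":0,"dy":0,"dz":0,"rx":0,"ry":0,"rz":-0.145,"hand":-1},{"dx":0,"dy":0,"dz":0,"rx":0,"ry":0,"rz":-0.145,"hand":-1},{"dx":0,"dy":0,"dz":0,"rx":0,"ry":0,"rz":-0.145,"hand":-1},{"dx":0,"dy":0,"dz":0,"rx":0,"ry":0,"rz":-0.145,"hand":-1},{"dx":0,"dy":0,"dz":0,"rx":0,"ry":0,"rz":-0.145,"hand":-1}]'
python3 -m inch '[{"dx":0,"dy":0,"dz":0,"rx":0,"ry":0,"rz":-0.121,"hand":-1},{"dx":-40,"dy":0,"dz":0,"rx":0,"ry":0,"rz":0,"hand":-1},{"dx":-40,"dy":0,"dz":0,"rx":0,"ry":0,"rz":0,"hand":-1},{"dx":-40,"dy":-10,"dz":0,"rx":0,"ry":0,"rz":0,"hand":-1},{"dx":-40,"dy":-10,"dz":0,"rx":0,"ry":0,"rz":0,"hand":-1},{"dx":-40,"dy":-7,"dz":0,"rx":0,"ry":0,"rz":0,"hand":-1},{"dx":-40,"dy":0,"dz":0,"rx":0,"ry":0,"rz":0,"hand":-1},{"dx":-34,"dy":0,"dz":0,"rx":0,"ry":0,"rz":0,"hand":-1},{"dx":0,"dy":0,"dz":0,"rx":0,"ry":0,"rz":0,"hand":-1},{"dx":0,"dy":0,"dz":0,"rx":0,"ry":0,"rz":0,"hand":-1}]'
python3 look.py w10
```

```text
clock: 14.9
position: [0.4942, 0.3015, 0.2211]
tool_rot: [-3.141, 0.0, 1.457]
force: [0.0, 0.5, 0.1]
grip_width: 0.0858
clock: 15.9
position: [0.4675, 0.0271, 0.2213]
tool_rot: [3.141, -0.0, 1.57]
force: [0.2, 0.8, 0.2]
grip_width: 0.0855
15.9 [0.4675 0.0271 0.2213] [ 3.1414e+00 -1.0000e-04  1.5702e+00] [0.2 0.8 0.2] 0.0855
```

View pics/w10.png

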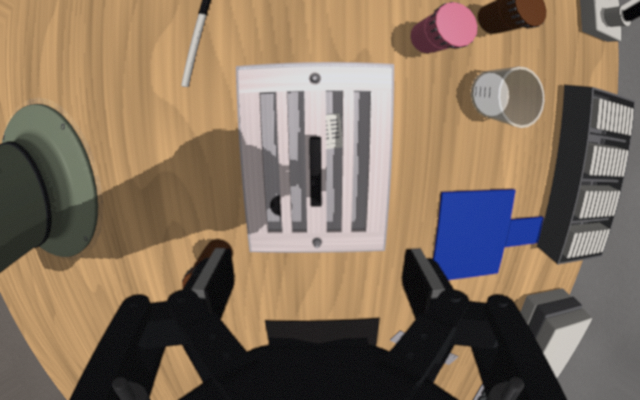

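Run:
```python
from h import *
import pickle
z=np.load('pics/w10.npz'); cf=pickle.load(open('pics/w10.pkl','rb')); im=z['im']
P=cloud('wrist',z['d'],cf)
g=cv2.cvtColor(im,cv2.COLOR_RGB2GRAY).astype(float)
for (u,v) in [(315,78),(317,242)]:
    w=g[v-10:v+11,u-10:u+11]; m=w<np.median(w)-35
    yy,xx=np.nonzero(m); print((xx+u-10).mean(),(yy+v-10).mean(),len(xx), ray('wrist',(xx+u-10).mean(),(yy+v-10).mean(),.050,cf).round(4))
m=(g<45); m[:125]=0;m[215:]=0;m[:,:305]=0;m[:,330:]=0
n,l,s,c=cv2.connectedComponentsWithStats(m.astype(np.uint8)); k=1+np.argmax(s[1:,4]); print(s[k],c[k])
yy,xx=np.nonzero(l==k); Q=np.array([ray('wrist',a,b,.074,cf) for a,b in zip(xx,yy)]); print(cv2.minAreaRect((Q[:,:2]*1000).astype(np.float32)), P[l==k].mean(0), np.median(P[l==k][:,2]))
for u,v in [(437,193),(515,189),(500,270),(434,280)]: print('board',ray('wrist',u,v,.008,cf).round(4))
for u,v in [(238,67),(394,64),(385,250),(249,251)]: print('grid',ray('wrist',u,v,.04,cf).round(4))
save('w10z',cv2.resize(im[55:260,225:405],None,fx=2.9,fy=2.9,interpolation=cv2.INTER_CUBIC))
```

```text
314.47008547008545 77.94017094017094 117 [0.4657 0.1224 0.05  ]
316.64285714285717 241.61904761904762 84 [ 0.4677 -0.0567  0.05  ]
[310 137  11  68 643] [315.06842924 170.08398134]
((466.4665832519531, 32.320556640625), (9.334516525268555, 67.47113037109375), 0.9647421836853027) [0.46635856 0.03363211 0.07518815] 0.07346239427571027
board [ 0.6215 -0.0127  0.008 ]
board [ 0.746  -0.0071  0.008 ]
board [ 0.755  -0.1409  0.008 ]
board [ 0.6393 -0.1477  0.008 ]
grid [0.386  0.1371 0.04  ]
grid [0.5482 0.1401 0.04  ]
grid [ 0.5507 -0.0748  0.04  ]
grid [ 0.3853 -0.0762  0.04  ]
```

View pics/w10z.png

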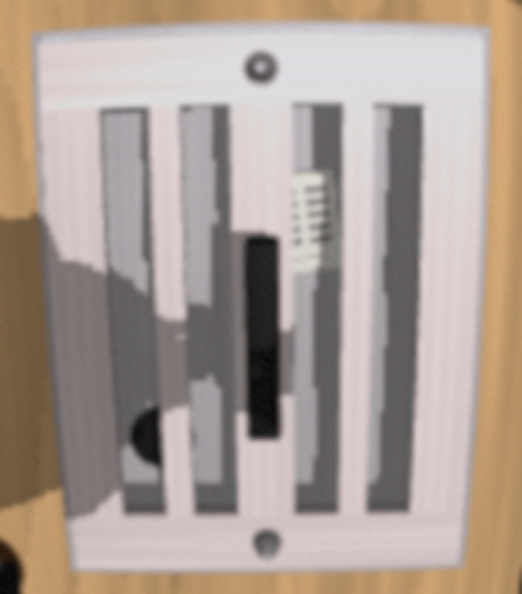

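```bash
python3 -m inch '[{"dx":3,"dy":-1,"dz":40,"rx":0,"ry":0,"rz":-0.012,"hand":-1},{"dx":0,"dy":0,"dz":40,"rx":0,"ry":0,"rz":0,"hand":-1},{"dx":0,"dy":0,"dz":40,"rx":0,"ry":0,"rz":0,"hand":-1},{"dx":0,"dy":0,"dz":40,"rx":0,"ry":0,"rz":0,"hand":-1},{"dx":0,"dy":0,"dz":12,"rx":0,"ry":0,"rz":0,"hand":-1},{"dx":0,"dy":0,"dz":0,"rx":0,"ry":0,"rz":0,"hand":-0.5},{"dx":0,"dy":0,"dz":0,"rx":0,"ry":0,"rz":0,"hand":0}]'
python3 look.py w11
```

```text
clock: 16.65
position: [0.4672, 0.0312, 0.0505]
tool_rot: [3.14, -0.0, 1.585]
force: [0.8, 0.4, -0.4]
grip_width: 0.0588
16.65 [0.4672 0.0312 0.0505] [ 3.1404e+00 -2.0000e-04  1.5845e+00] [ 0.8  0.4 -0.4] 0.0588
```

View pics/w11.png

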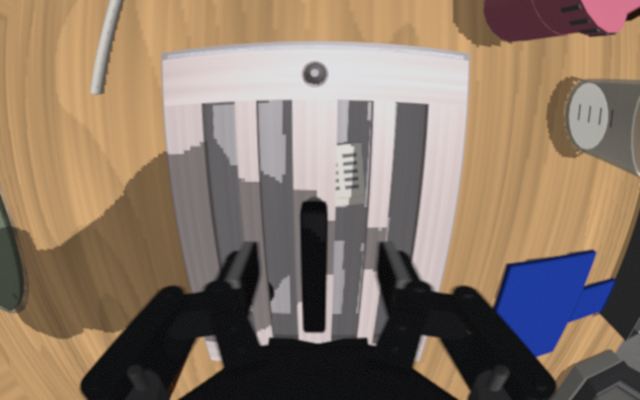

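```bash
python3 -m inch '[{"dx":0,"dy":-1,"dz":0,"rx":0,"ry":0,"rz":0,"hand":0.5},{"dx":0,"dy":0,"dz":0,"rx":0,"ry":0,"rz":0,"hand":0.6},{"dx":0,"dy":0,"dz":0,"rx":0,"ry":0,"rz":0,"hand":1},{"dx":0,"dy":0,"dz":0,"rx":0,"ry":0,"rz":0,"hand":1},{"dx":0,"dy":0,"dz":0,"rx":0,"ry":0,"rz":0,"hand":1},{"dx":0,"dy":0,"dz":0,"rx":0,"ry":0,"rz":0,"hand":1},{"dx":0,"dy":0,"dz":0,"rx":0,"ry":0,"rz":0,"hand":1},{"dx":0,"dy":0,"dz":0,"rx":0,"ry":0,"rz":0,"hand":1}]' 80
python3 -c "
from h import *
s=bot.observe();print(s['position'],s['tool_rot'],s['force'],s['moment'],s['grip_width'])"
```

```text
clock: 17.5
position: [0.4659, 0.0304, 0.0503]
tool_rot: [3.14, 0.0, 1.583]
force: [-4.4, -0.3, 19.1]
grip_width: 0.0107
[0.46585564 0.03041639 0.05032012] [3.14033697e+00 2.78991003e-04 1.58330704e+00] [-4.39302939 -0.27698386 19.05316913] [-0.13985658  0.93835293 -0.07581274] 0.010742761446963386
```

```bash
python3 -m inch '[{"dx":0,"dy":0,"dz":-6,"rx":0,"ry":0,"rz":0,"hand":1},{"dx":0,"dy":0,"dz":-8,"rx":0,"ry":0,"rz":0,"hand":1},{"dx":0,"dy":0,"dz":-10,"rx":0,"ry":0,"rz":0,"hand":1},{"dx":0,"dy":0,"dz":-20,"rx":0,"ry":0,"rz":0,"hand":1},{"dx":0,"dy":0,"dz":-20,"rx":0,"ry":0,"rz":0,"hand":1},{"dx":0,"dy":0,"dz":-20,"rx":0,"ry":0,"rz":0,"hand":1},{"dx":0,"dy":0,"dz":0,"rx":0,"ry":0,"rz":0,"hand":1}]'
python3 look.py w12;python3 look.py s12 scene
```

```text
clock: 18.2
position: [0.4666, 0.0306, 0.1359]
tool_rot: [3.138, -0.0, 1.583]
force: [-0.3, 0.4, -3.7]
grip_width: 0.01
18.2 [0.4666 0.0306 0.1359] [ 3.1378e+00 -2.0000e-04  1.5833e+00] [-0.3  0.4 -3.7] 0.01
18.25 [0.4661 0.0304 0.1345] [ 3.1392 -0.      1.5832] [ 0.5 -0.2 -3.1] 0.0107
```

View pics/w12.png

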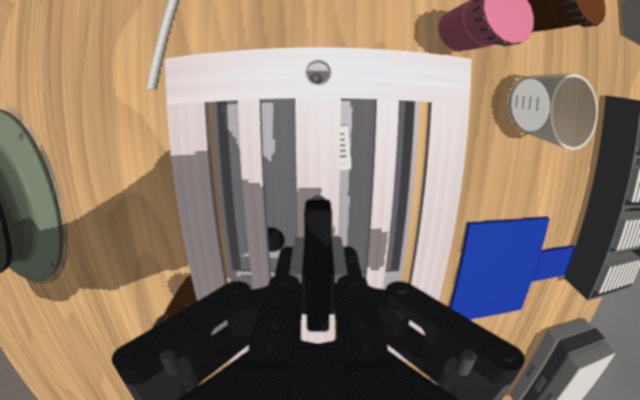

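View pics/s12.png

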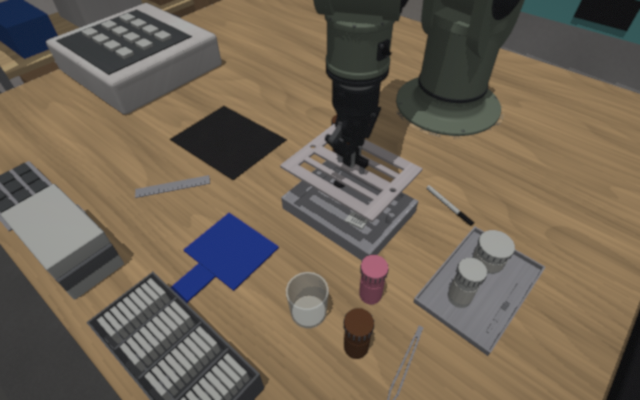

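Run:
```python
from h import *
im,d=bot.grab_frame('top'); cft=cal('top'); save('t12',im)
m=np.load('pics/top0.npz')['im'].astype(int).sum(-1)<100; m[:,:390]=0; m[:,495:]=0; m[:185]=0;m[275:]=0
n,l,s,c=cv2.connectedComponentsWithStats(m.astype(np.uint8)); k=1+np.argmax(s[1:,4]); print(s[k],c[k],ray('top',*c[k],.004,cft))
cnt=np.argwhere(l==k)[:,::-1]; Q=np.array([ray('top',a,b,.004,cft)[:2]*1000 for a,b in cnt],np.float32); print(cv2.minAreaRect(Q))
print('brown',ray('top',360,286,.09,cft))
```

```text
[ 399  196   87   66 3609] [441.78359656 228.69188141] [ 0.47356365 -0.33703598  0.004     ]
((475.0882873535156, -337.13055419921875), (168.9392852783203, 220.6248779296875), 1.3675450086593628)
brown [ 0.32790123 -0.10104968  0.09      ]
```

```bash
python3 -m inch '[{"dx":-25,"dy":0,"dz":0,"rx":0,"ry":0,"rz":0,"hand":1},{"dx":-40,"dy":0,"dz":0,"rx":0,"ry":0,"rz":0,"hand":1},{"dx":-40,"dy":1,"dz":0,"rx":0,"ry":0,"rz":0,"hand":1},{"dx":-40,"dy":1,"dz":0,"rx":0,"ry":0,"rz":0,"hand":1},{"dx":-40,"dy":1,"dz":0,"rx":0,"ry":0,"rz":0,"hand":1},{"dx":-40,"dy":1,"dz":0,"rx":0,"ry":0,"rz":0,"hand":1},{"dx":-40,"dy":1,"dz":0,"rx":0,"ry":0,"rz":-0.01,"hand":1},{"dx":-40,"dy":0,"dz":0,"rx":0,"ry":0,"rz":0,"hand":1},{"dx":-40,"dy":0,"dz":0,"rx":0,"ry":0,"rz":0,"hand":1},{"dx":-21,"dy":0,"dz":0,"rx":0,"ry":0,"rz":0,"hand":1}]'
python3 -m inch '[{"dx":0,"dy":0,"dz":20,"rx":0,"ry":0,"rz":0,"hand":1},{"dx":0,"dy":0,"dz":20,"rx":0,"ry":0,"rz":0,"hand":1},{"dx":0,"dy":0,"dz":0,"rx":0,"ry":0,"rz":0,"hand":1}]'
python3 look.py t13 top;python3 look.py w13
```

```text
clock: 19.35
position: [0.4749, -0.3386, 0.1319]
tool_rot: [-3.14, -0.0, 1.591]
force: [0.3, 0.6, -2.7]
grip_width: 0.0106
clock: 19.65
position: [0.4745, -0.3343, 0.0901]
tool_rot: [-3.137, -0.003, 1.594]
force: [-0.2, 0.7, -2.6]
grip_width: 0.0107
19.65 [ 0.4745 -0.3343  0.0901] [-3.1372e+00 -3.1000e-03  1.5939e+00] [-0.2  0.7 -2.6] 0.0107
19.7 [ 0.4753 -0.3345  0.0917] [-3.1387e+00 -2.1000e-03  1.5942e+00] [ 0.7 -0.4 -2.9] 0.0106
```

View pics/w13.png

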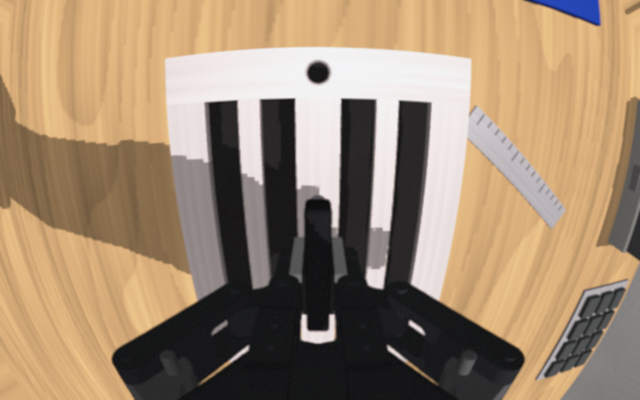

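View pics/t13.png

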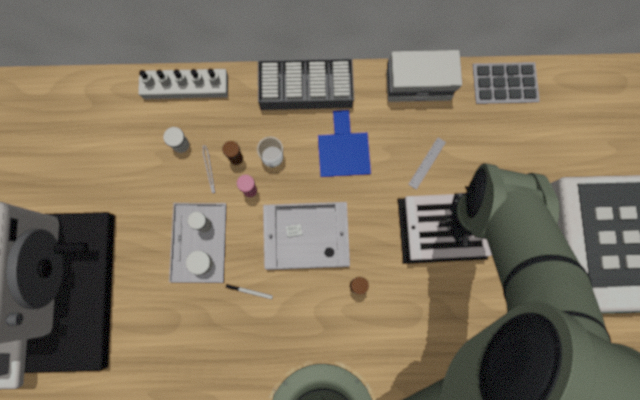

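```bash
python3 -m inch '[{"dx":-2,"dy":0,"dz":25,"rx":0,"ry":0,"rz":0,"hand":1},{"dx":0,"dy":0,"dz":25,"rx":0,"ry":0,"rz":0,"hand":1},{"dx":0,"dy":0,"dz":12,"rx":0,"ry":0,"rz":0,"hand":1},{"dx":0,"dy":0,"dz":5,"rx":0,"ry":0,"rz":0,"hand":1},{"dx":0,"dy":0,"dz":2,"rx":0,"ry":0,"rz":0,"hand":1},{"dx":0,"dy":0,"dz":1,"rx":0,"ry":0,"rz":0,"hand":1},{"dx":0,"dy":0,"dz":0,"rx":0,"ry":0,"rz":0,"hand":1}]'
```

```text
clock: 20.45
position: [0.4766, -0.3376, 0.024]
tool_rot: [3.141, 0.001, 1.594]
force: [-0.5, -0.3, -2.6]
grip_width: 0.0104
```

```bash
python3 -m inch '[{"dx":0,"dy":0,"dz":2,"rx":0,"ry":0,"rz":0,"hand":1},{"dx":0,"dy":0,"dz":1,"rx":0,"ry":0,"rz":0,"hand":1},{"dx":0,"dy":0,"dz":0,"rx":0,"ry":0,"rz":0,"hand":1}]'
```

```text
clock: 20.75
position: [0.4763, -0.3374, 0.0204]
tool_rot: [3.141, 0.0, 1.594]
force: [-0.7, -0.7, -0.7]
grip_width: 0.0104
```

```bash
python3 -m inch '[{"dx":0,"dy":0,"dz":0,"rx":0,"ry":0,"rz":0,"hand":0},{"dx":0,"dy":0,"dz":0,"rx":0,"ry":0,"rz":0,"hand":0},{"dx":0,"dy":0,"dz":0,"rx":0,"ry":0,"rz":0,"hand":0},{"dx":0,"dy":0,"dz":0,"rx":0,"ry":0,"rz":0,"hand":0},{"dx":0,"dy":0,"dz":-30,"rx":0,"ry":0,"rz":0,"hand":0},{"dx":0,"dy":0,"dz":-40,"rx":0,"ry":0,"rz":0,"hand":0},{"dx":0,"dy":0,"dz":-40,"rx":0,"ry":0,"rz":0,"hand":0},{"dx":40,"dy":0,"dz":-30,"rx":0,"ry":0,"rz":0,"hand":0},{"dx":40,"dy":0,"dz":0,"rx":0,"ry":0,"rz":0,"hand":0},{"dx":40,"dy":0,"dz":0,"rx":0,"ry":0,"rz":0,"hand":0}]'
python3 -m inch '[{"dx":40,"dy":0,"dz":0,"rx":0,"ry":0,"rz":0.02,"hand":0},{"dx":40,"dy":0,"dz":0,"rx":0,"ry":0,"rz":0,"hand":0},{"dx":40,"dy":0,"dz":0,"rx":0,"ry":0,"rz":0,"hand":0},{"dx":40,"dy":0,"dz":0,"rx":0,"ry":0,"rz":0,"hand":0},{"dx":40,"dy":0,"dz":0,"rx":0,"ry":0,"rz":0,"hand":0},{"dx":20,"dy":4,"dz":0,"rx":0,"ry":0,"rz":0,"hand":0},{"dx":0,"dy":0,"dz":0,"rx":0,"ry":0,"rz":0,"hand":0}]'
python3 look.py w14;python3 look.py t14 top
```

```text
clock: 21.75
position: [0.4736, -0.2164, 0.1613]
tool_rot: [3.14, 0.001, 1.593]
force: [0.4, 0.7, -0.8]
grip_width: 0.043
clock: 22.45
position: [0.4764, 0.0057, 0.1606]
tool_rot: [3.141, -0.001, 1.578]
force: [-0.4, -1.1, -0.9]
grip_width: 0.0426
22.45 [0.4764 0.0057 0.1606] [ 3.1407e+00 -1.0000e-03  1.5780e+00] [-0.4 -1.1 -0.9] 0.0426
22.5 [0.4761 0.0037 0.1604] [ 3.1413e+00 -2.0000e-04  1.5762e+00] [-0.2 -1.3  0.1] 0.0428
```

View pics/w14.png

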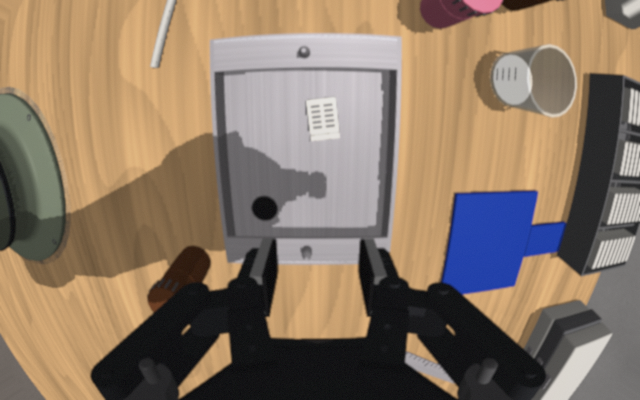

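View pics/t14.png

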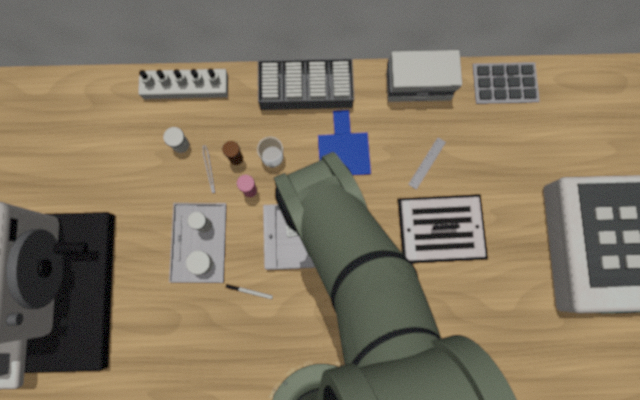

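Run:
```python
from h import *
import pickle
z=np.load('pics/w14.npz'); cf=pickle.load(open('pics/w14.pkl','rb')); im=z['im']
for u,v in [(306,99),(335,97),(341,138),(310,141)]: print(ray('wrist',u,v,.011,cf).round(4))
g=im.astype(int).sum(-1); sub=g[85:155,290:355]; m=np.zeros_like(g,bool); m[85:155,290:355]=sub>560
n,l,s,c=cv2.connectedComponentsWithStats(m.astype(np.uint8)); k=1+np.argmax(s[1:,4]); print(s[k])
yy,xx=np.nonzero(l==k); Q=np.array([ray('wrist',a,b,.011,cf)[:2]*1000 for a,b in zip(xx,yy)],np.float32); print(cv2.minAreaRect(Q))
for (u,v,zz) in [(304,52,.05),(307,252,.05)]: print('dow',ray('wrist',u,v,zz,cf).round(4))
save('w14z',cv2.resize(im[80:160,280:370],None,fx=6,fy=6,interpolation=cv2.INTER_CUBIC))
t=cv2.imread('pics/t13.png'); save('t13z',cv2.resize(t[195:280,255:360,::-1],None,fx=7,fy=7,interpolation=cv2.INTER_CUBIC))
```

```text
[0.4665 0.0805 0.011 ]
[0.4934 0.0826 0.011 ]
[0.4998 0.0437 0.011 ]
[0.4703 0.0405 0.011 ]
[ 290   85   65   62 3000]
((481.6846923828125, 64.90345764160156), (60.694000244140625, 58.38461685180664), 0.644757866859436)
dow [0.4661 0.1201 0.05  ]
dow [ 0.4684 -0.0568  0.05  ]
```

View pics/w14z.png

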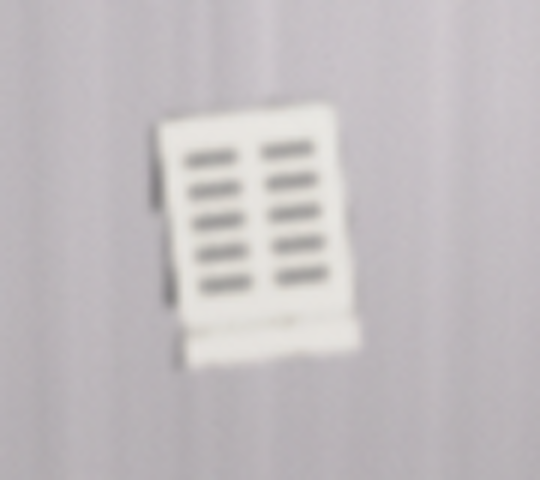

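```bash
python3 -m inch '[{"dx":30,"dy":3,"dz":0,"rx":0,"ry":0,"rz":0,"hand":0},{"dx":31,"dy":3,"dz":0,"rx":0,"ry":0,"rz":0,"hand":0},{"dx":0,"dy":0,"dz":40,"rx":0,"ry":0,"rz":-0.105,"hand":0},{"dx":0,"dy":0,"dz":40,"rx":0,"ry":0,"rz":0,"hand":0},{"dx":0,"dy":0,"dz":30,"rx":0,"ry":0,"rz":0,"hand":0},{"dx":0,"dy":0,"dz":0,"rx":0,"ry":0,"rz":0,"hand":0},{"dx":0,"dy":0,"dz":0,"rx":0,"ry":0,"rz":0,"hand":0}]'
python3 look.py w15
```

```text
clock: 23.25
position: [0.4819, 0.0629, 0.0508]
tool_rot: [-3.141, 0.0, 1.678]
force: [0.4, 1.0, 0.9]
grip_width: 0.043
23.25 [0.4819 0.0629 0.0508] [-3.1409e+00  3.0000e-04  1.6778e+00] [0.4 1.  0.9] 0.043
```

View pics/w15.png

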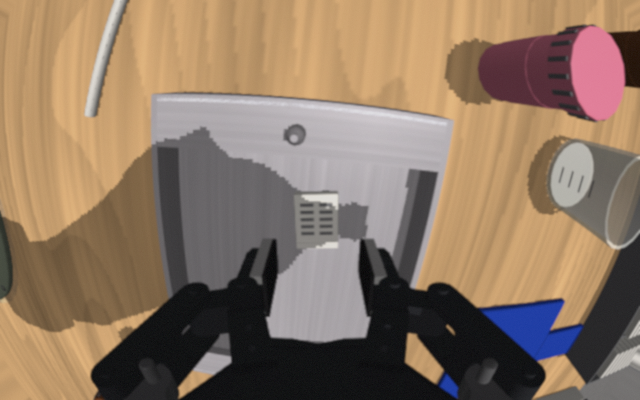

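Run:
```python
from h import *
import pickle
cf=pickle.load(open('pics/w15.pkl','rb'))
for u,v in [(295,194),(337,193),(338,246),(298,248),(317,221)]: print(ray('wrist',u,v,.011,cf).round(4))
print(px('wrist',(.4819,.0629,.011),cf))
```

```text
[0.4671 0.081  0.011 ]
[0.4931 0.0845 0.011 ]
[0.4986 0.0474 0.011 ]
[0.4722 0.043  0.011 ]
[0.4827 0.0642 0.011 ]
(np.float64(315.5099643783372), np.float64(222.7220194762899))
```

```bash
python3 -m inch '[{"dx":3,"dy":1,"dz":20,"rx":0,"ry":0,"rz":-0.02,"hand":0},{"dx":0,"dy":0,"dz":16,"rx":0,"ry":0,"rz":0,"hand":0},{"dx":0,"dy":0,"dz":0,"rx":0,"ry":0,"rz":0,"hand":0},{"dx":0,"dy":0,"dz":3,"rx":0,"ry":0,"rz":0,"hand":0},{"dx":0,"dy":0,"dz":0,"rx":0,"ry":0,"rz":0,"hand":0}]'
python3 -m inch '[{"dx":0,"dy":0,"dz":2,"rx":0,"ry":0,"rz":0,"hand":0},{"dx":0,"dy":0,"dz":0,"rx":0,"ry":0,"rz":0,"hand":0}]'
```

```text
clock: 23.8
position: [0.4832, 0.0666, 0.0124]
tool_rot: [3.14, 0.0, 1.698]
force: [0.4, -0.1, 0.6]
grip_width: 0.043
clock: 24.0
position: [0.4828, 0.0667, 0.0097]
tool_rot: [3.141, 0.0, 1.699]
force: [0.5, -0.4, -1.0]
grip_width: 0.0429
```

```bash
python3 -m inch '[{"dx":0,"dy":0,"dz":3,"rx":0,"ry":0,"rz":0,"hand":0.1},{"dx":0,"dy":0,"dz":0,"rx":0,"ry":0,"rz":0,"hand":0.1}]'
python3 -m inch '[{"dx":0,"dy":0,"dz":1.5,"rx":0,"ry":0,"rz":0,"hand":0.1},{"dx":0,"dy":0,"dz":0,"rx":0,"ry":0,"rz":0,"hand":0.1}]'
python3 look.py w16
```

```text
clock: 24.2
position: [0.4824, 0.0667, 0.0061]
tool_rot: [-3.141, 0.0, 1.699]
force: [-0.6, -0.2, -0.7]
grip_width: 0.0386
clock: 24.4
position: [0.4824, 0.0667, 0.0046]
tool_rot: [-3.141, 0.0, 1.699]
force: [-1.0, 0.4, -0.0]
grip_width: 0.0386
24.4 [0.4824 0.0667 0.0046] [-3.1413  0.      1.6988] [-1.   0.4 -0. ] 0.0386
```

View pics/w16.png

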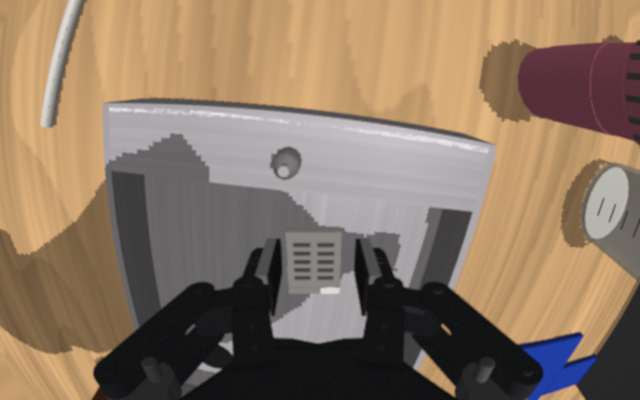

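Fingers straddle the cassette (314,262). Close gently.

```bash
python3 -m inch '[{"dx":0,"dy":0,"dz":0,"rx":0,"ry":0,"rz":0,"hand":0.3},{"dx":0,"dy":0,"dz":0,"rx":0,"ry":0,"rz":0,"hand":0.4},{"dx":0,"dy":0,"dz":0,"rx":0,"ry":0,"rz":0,"hand":0.6},{"dx":0,"dy":0,"dz":0,"rx":0,"ry":0,"rz":0,"hand":0.6},{"dx":0,"dy":0,"dz":0,"rx":0,"ry":0,"rz":0,"hand":0.6},{"dx":0,"dy":0,"dz":0,"rx":0,"ry":0,"rz":0,"hand":0.6}]' 25
```

```text
clock: 25.05
position: [0.4825, 0.0668, 0.0049]
tool_rot: [3.142, 0.0, 1.699]
force: [-1.8, -0.3, 5.3]
grip_width: 0.0265
```

```bash
python3 -m inch '[{"dx":0,"dy":0,"dz":-20,"rx":0,"ry":0,"rz":0,"hand":0.6},{"dx":0,"dy":0,"dz":-40,"rx":0,"ry":0,"rz":0,"hand":0.6},{"dx":0,"dy":0,"dz":-40,"rx":0,"ry":0,"rz":0,"hand":0.6},{"dx":-20,"dy":10,"dz":0,"rx":0,"ry":0,"rz":0,"hand":0.6},{"dx":-30,"dy":35,"dz":0,"rx":0,"ry":0,"rz":0,"hand":0.6},{"dx":-30,"dy":35,"dz":0,"rx":0,"ry":0,"rz":0,"hand":0.6},{"dx":-30,"dy":35,"dz":0,"rx":0,"ry":0,"rz":0,"hand":0.6},{"dx":-30,"dy":35,"dz":0,"rx":0,"ry":0,"rz":0,"hand":0.6},{"dx":-30,"dy":34,"dz":0,"rx":0,"ry":0,"rz":0,"hand":0.6},{"dx":0,"dy":0,"dz":0,"rx":0,"ry":0,"rz":0,"hand":0.6}]'
python3 look.py w17
```

```text
clock: 26.05
position: [0.6897, -0.083, 0.1039]
tool_rot: [3.14, 0.001, 1.694]
force: [-1.5, -0.4, -1.0]
grip_width: 0.027
26.05 [ 0.6897 -0.083   0.1039] [3.1403e+00 1.5000e-03 1.6939e+00] [-1.5 -0.4 -1. ] 0.027
```

View pics/w17.png

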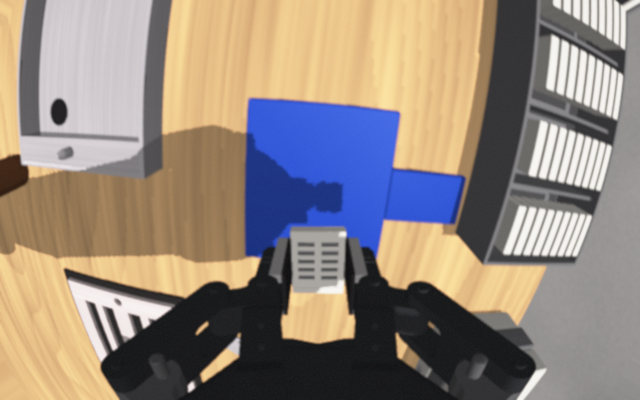

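Run:
```python
from h import *
import pickle
cf=pickle.load(open('pics/w17.pkl','rb'))
for u,v in [(250,98),(399,112),(378,255),(246,255)]: print(ray('wrist',u,v,.008,cf).round(4))
print(px('wrist',(.6897,-.083,.01),cf))
```

```text
[ 0.6301 -0.012   0.008 ]
[ 0.7458 -0.0081  0.008 ]
[ 0.7523 -0.1341  0.008 ]
[ 0.6343 -0.149   0.008 ]
(np.float64(315.72369101896766), np.float64(194.6109457731973))
```

```bash
python3 -m inch '[{"dx":3,"dy":0,"dz":30,"rx":0,"ry":0,"rz":0,"hand":0.6},{"dx":0,"dy":0,"dz":30,"rx":0,"ry":0,"rz":0,"hand":0.6},{"dx":0,"dy":0,"dz":20,"rx":0,"ry":0,"rz":0,"hand":0.6},{"dx":0,"dy":0,"dz":10,"rx":0,"ry":0,"rz":0,"hand":0.6},{"dx":0,"dy":0,"dz":2,"rx":0,"ry":0,"rz":0,"hand":0.6},{"dx":0,"dy":0,"dz":0,"rx":0,"ry":0,"rz":0,"hand":0.6},{"dx":0,"dy":0,"dz":0,"rx":0,"ry":0,"rz":0,"hand":0.6}]'
```

```text
clock: 26.8
position: [0.687, -0.0754, 0.0141]
tool_rot: [3.14, 0.0, 1.699]
force: [-0.4, 0.1, 0.1]
grip_width: 0.0269
```

```bash
python3 -m inch '[{"dx":0,"dy":0,"dz":3,"rx":0,"ry":0,"rz":0,"hand":0.6},{"dx":0,"dy":0,"dz":1,"rx":0,"ry":0,"rz":0,"hand":0.6},{"dx":0,"dy":0,"dz":0,"rx":0,"ry":0,"rz":0,"hand":0.6}]'
python3 -m inch '[{"dx":0,"dy":0,"dz":0.5,"rx":0,"ry":0,"rz":0,"hand":0.6},{"dx":0,"dy":0,"dz":0,"rx":0,"ry":0,"rz":0,"hand":0.6}]'
```

```text
clock: 27.1
position: [0.6865, -0.0755, 0.009]
tool_rot: [3.141, 0.0, 1.699]
force: [1.2, -0.4, 2.4]
grip_width: 0.0273
clock: 27.3
position: [0.6865, -0.0755, 0.009]
tool_rot: [3.141, 0.0, 1.699]
force: [-3.2, -0.8, 9.9]
grip_width: 0.0274
```

```bash
python3 -m inch '[{"dx":0,"dy":0,"dz":-0.5,"rx":0,"ry":0,"rz":0,"hand":0.3},{"dx":0,"dy":0,"dz":0,"rx":0,"ry":0,"rz":0,"hand":0.1},{"dx":0,"dy":0,"dz":0,"rx":0,"ry":0,"rz":0,"hand":0},{"dx":0,"dy":0,"dz":0,"rx":0,"ry":0,"rz":0,"hand":0},{"dx":0,"dy":0,"dz":-20,"rx":0,"ry":0,"rz":0,"hand":0},{"dx":0,"dy":0,"dz":-40,"rx":0,"ry":0,"rz":0,"hand":0},{"dx":0,"dy":0,"dz":-40,"rx":0,"ry":0,"rz":0,"hand":0},{"dx":-20,"dy":-20,"dz":-40,"rx":0,"ry":0,"rz":0,"hand":0}]'
python3 look.py w18
```

```text
clock: 28.1
position: [0.6702, -0.0942, 0.1519]
tool_rot: [3.139, -0.002, 1.703]
force: [0.2, 0.4, 1.0]
grip_width: 0.0425
28.1 [ 0.6702 -0.0942  0.1519] [ 3.1392e+00 -2.0000e-03  1.7031e+00] [0.2 0.4 1. ] 0.0425
```

View pics/w18.png

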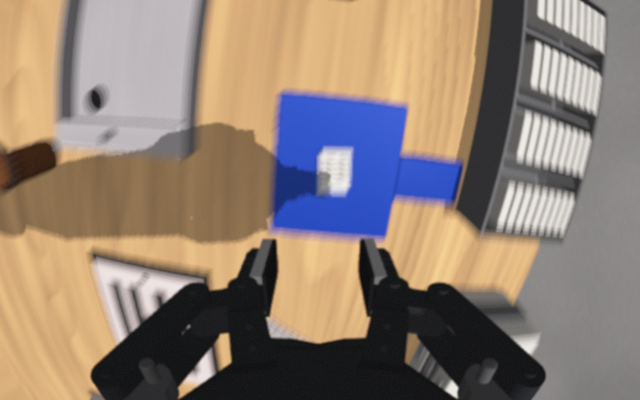

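```bash
python3 -m inch '[{"dx":0,"dy":0,"dz":0,"rx":0,"ry":0,"rz":0.107,"hand":0},{"dx":0,"dy":0,"dz":0,"rx":0,"ry":0,"rz":0,"hand":0},{"dx":-30,"dy":-24,"dz":0,"rx":0,"ry":0,"rz":0,"hand":0},{"dx":-35,"dy":-29,"dz":0,"rx":0,"ry":0,"rz":0,"hand":0},{"dx":-35,"dy":-29,"dz":0,"rx":0,"ry":0,"rz":0,"hand":0},{"dx":-35,"dy":-29,"dz":0,"rx":0,"ry":0,"rz":0,"hand":0},{"dx":-35,"dy":-29,"dz":0,"rx":0,"ry":0,"rz":0,"hand":0},{"dx":-35,"dy":-29,"dz":0,"rx":0,"ry":0,"rz":0,"hand":0},{"dx":-31,"dy":-27,"dz":0,"rx":0,"ry":0,"rz":0,"hand":0},{"dx":0,"dy":0,"dz":0,"rx":0,"ry":0,"rz":0,"hand":0}]'
python3 -m inch '[{"dx":0,"dy":0,"dz":0,"rx":0,"ry":0,"rz":0,"hand":0},{"dx":0,"dy":0,"dz":0,"rx":0,"ry":0,"rz":0,"hand":0}]'
python3 look.py w19
```

```text
clock: 29.15
position: [0.4739, -0.3428, 0.1488]
tool_rot: [-3.139, 0.002, 1.588]
force: [-0.6, -0.2, -0.2]
grip_width: 0.0427
clock: 29.35
position: [0.479, -0.3367, 0.149]
tool_rot: [3.141, -0.001, 1.595]
force: [-0.3, -0.4, -0.2]
grip_width: 0.0427
29.35 [ 0.479  -0.3367  0.149 ] [ 3.1411e+00 -5.0000e-04  1.5948e+00] [-0.3 -0.4 -0.2] 0.0427
```

View pics/w19.png

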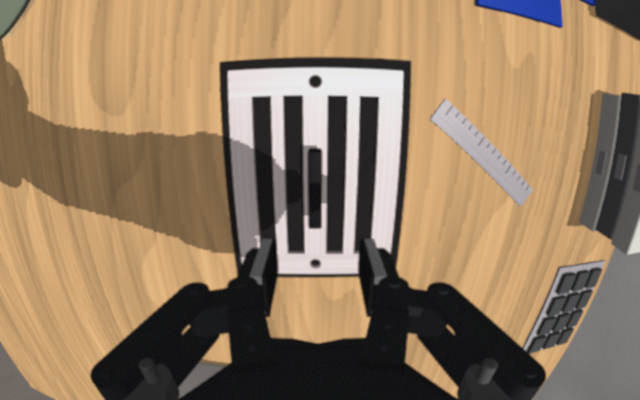

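```bash
python3 -m inch '[{"dx":-0.7,"dy":-2.5,"dz":30,"rx":0,"ry":0,"rz":0,"hand":0},{"dx":0,"dy":0,"dz":35,"rx":0,"ry":0,"rz":0,"hand":0},{"dx":0,"dy":0,"dz":35,"rx":0,"ry":0,"rz":0,"hand":0},{"dx":0,"dy":0,"dz":20,"rx":0,"ry":0,"rz":0,"hand":0},{"dx":0,"dy":0,"dz":8,"rx":0,"ry":0,"rz":0,"hand":0},{"dx":0,"dy":0,"dz":0,"rx":0,"ry":0,"rz":0,"hand":0},{"dx":0,"dy":0,"dz":0,"rx":0,"ry":0,"rz":0,"hand":0}]'
```

```text
clock: 30.1
position: [0.4764, -0.3385, 0.0218]
tool_rot: [3.141, 0.001, 1.593]
force: [0.4, -1.2, 0.4]
grip_width: 0.0425
```

```bash
python3 -m inch '[{"dx":1,"dy":0,"dz":1.5,"rx":0,"ry":0,"rz":0,"hand":0},{"dx":0,"dy":0,"dz":0,"rx":0,"ry":0,"rz":0,"hand":0}]'
python3 -m inch '[{"dx":0,"dy":0,"dz":0,"rx":0,"ry":0,"rz":0,"hand":0.5},{"dx":0,"dy":0,"dz":0,"rx":0,"ry":0,"rz":0,"hand":0.6},{"dx":0,"dy":0,"dz":0,"rx":0,"ry":0,"rz":0,"hand":1},{"dx":0,"dy":0,"dz":0,"rx":0,"ry":0,"rz":0,"hand":1},{"dx":0,"dy":0,"dz":0,"rx":0,"ry":0,"rz":0,"hand":1},{"dx":0,"dy":0,"dz":0,"rx":0,"ry":0,"rz":0,"hand":1},{"dx":0,"dy":0,"dz":0,"rx":0,"ry":0,"rz":0,"hand":1},{"dx":0,"dy":0,"dz":0,"rx":0,"ry":0,"rz":0,"hand":1}]' 80
```

```text
clock: 30.3
position: [0.4759, -0.3377, 0.0201]
tool_rot: [3.141, 0.001, 1.592]
force: [-0.2, 0.3, 0.9]
grip_width: 0.043
clock: 31.1
position: [0.4757, -0.3378, 0.0198]
tool_rot: [3.141, 0.0, 1.592]
force: [-1.5, 1.0, 8.1]
grip_width: 0.0105
```

```bash
python3 -m inch '[{"dx":0,"dy":0,"dz":-10,"rx":0,"ry":0,"rz":0,"hand":1},{"dx":0,"dy":0,"dz":-30,"rx":0,"ry":0,"rz":0,"hand":1},{"dx":0,"dy":0,"dz":-40,"rx":0,"ry":0,"rz":0,"hand":1},{"dx":0,"dy":0,"dz":-30,"rx":0,"ry":0,"rz":0,"hand":1},{"dx":20,"dy":0,"dz":-10,"rx":0,"ry":0,"rz":0,"hand":1},{"dx":40,"dy":0,"dz":0,"rx":0,"ry":0,"rz":0,"hand":1},{"dx":40,"dy":0,"dz":0,"rx":0,"ry":0,"rz":0,"hand":1},{"dx":40,"dy":0,"dz":0,"rx":0,"ry":0,"rz":0,"hand":1},{"dx":40,"dy":0,"dz":0,"rx":0,"ry":0,"rz":0,"hand":1},{"dx":40,"dy":0,"dz":0,"rx":0,"ry":0,"rz":0,"hand":1}]'
python3 -m inch '[{"dx":40,"dy":0,"dz":0,"rx":0,"ry":0,"rz":0,"hand":1},{"dx":40,"dy":0,"dz":0,"rx":0,"ry":0,"rz":0,"hand":1},{"dx":40,"dy":-2,"dz":0,"rx":0,"ry":0,"rz":0.010,"hand":1},{"dx":28,"dy":0,"dz":0,"rx":0,"ry":0,"rz":0,"hand":1},{"dx":0,"dy":0,"dz":0,"rx":0,"ry":0,"rz":0,"hand":1},{"dx":0,"dy":0,"dz":0,"rx":0,"ry":0,"rz":0,"hand":1},{"dx":0,"dy":0,"dz":0,"rx":0,"ry":0,"rz":0,"hand":1},{"dx":0,"dy":0,"dz":0,"rx":0,"ry":0,"rz":0,"hand":1}]'
```

```text
clock: 32.1
position: [0.4702, -0.1157, 0.1395]
tool_rot: [-3.141, -0.0, 1.592]
force: [0.6, -0.5, -2.6]
grip_width: 0.0105
clock: 32.9
position: [0.466, 0.0292, 0.1393]
tool_rot: [-3.141, 0.0, 1.58]
force: [-0.8, -0.4, -2.3]
grip_width: 0.0105
```

```bash
python3 -m inch '[{"dx":0.8,"dy":0,"dz":20,"rx":0,"ry":0,"rz":-0.002,"hand":1},{"dx":0,"dy":0,"dz":20,"rx":0,"ry":0,"rz":0,"hand":1},{"dx":0,"dy":0,"dz":17,"rx":0,"ry":0,"rz":0,"hand":1},{"dx":0,"dy":0,"dz":0,"rx":0,"ry":0,"rz":0,"hand":1},{"dx":0,"dy":0,"dz":0,"rx":0,"ry":0,"rz":0,"hand":1},{"dx":0,"dy":0,"dz":0,"rx":0,"ry":0,"rz":0,"hand":1}]'
python3 look.py w20
```

```text
clock: 33.5
position: [0.4666, 0.0308, 0.0831]
tool_rot: [3.141, -0.0, 1.583]
force: [0.0, -0.8, -3.1]
grip_width: 0.0106
33.5 [0.4666 0.0308 0.0831] [ 3.1406e+00 -1.0000e-04  1.5832e+00] [ 0.  -0.8 -3.1] 0.0106
```

View pics/w20.png

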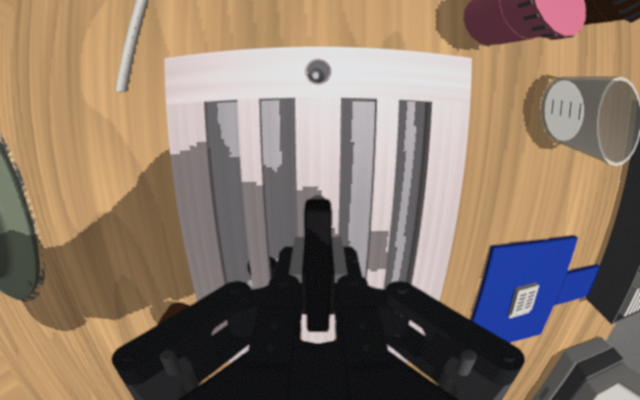

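```bash
python3 -m inch '[{"dx":-0.7,"dy":-0.3,"dz":8,"rx":0,"ry":0,"rz":0,"hand":1},{"dx":0,"dy":0,"dz":7,"rx":0,"ry":0,"rz":0,"hand":1},{"dx":0,"dy":0,"dz":0,"rx":0,"ry":0,"rz":0,"hand":1},{"dx":0,"dy":0,"dz":0,"rx":0,"ry":0,"rz":0,"hand":1}]'
python3 -m inch '[{"dx":0,"dy":0,"dz":4,"rx":0,"ry":0,"rz":0,"hand":1},{"dx":0,"dy":0,"dz":2,"rx":0,"ry":0,"rz":0,"hand":1},{"dx":0,"dy":0,"dz":0,"rx":0,"ry":0,"rz":0,"hand":1}]'
python3 look.py w21
```

```text
clock: 33.95
position: [0.4656, 0.0305, 0.0671]
tool_rot: [-3.141, -0.0, 1.584]
force: [-0.4, 0.6, -3.6]
grip_width: 0.0109
clock: 34.25
position: [0.4657, 0.0304, 0.061]
tool_rot: [-3.141, 0.0, 1.584]
force: [0.7, 0.2, -2.4]
grip_width: 0.0103
34.25 [0.4657 0.0304 0.061 ] [-3.1412  0.      1.5839] [ 0.7  0.2 -2.4] 0.0103
```

View pics/w21.png

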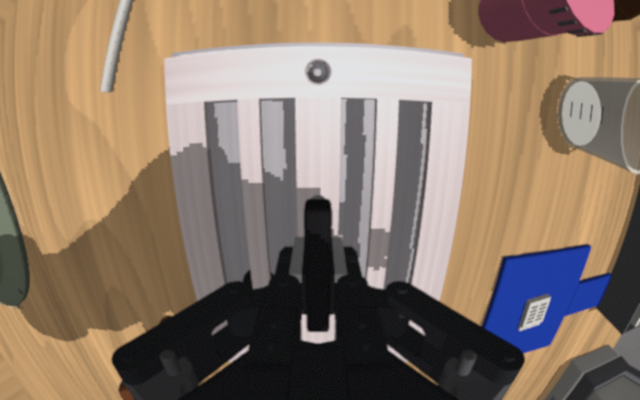

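Dowel is entering the hole centrally (317,71) with no side force; continue.

```bash
python3 -m inch '[{"dx":0,"dy":0,"dz":3,"rx":0,"ry":0,"rz":0,"hand":1},{"dx":0,"dy":0,"dz":2,"rx":0,"ry":0,"rz":0,"hand":1},{"dx":0,"dy":0,"dz":0,"rx":0,"ry":0,"rz":0,"hand":1}]'
python3 -m inch '[{"dx":0,"dy":0,"dz":2,"rx":0,"ry":0,"rz":0,"hand":1},{"dx":0,"dy":0,"dz":2,"rx":0,"ry":0,"rz":0,"hand":1},{"dx":0,"dy":0,"dz":0,"rx":0,"ry":0,"rz":0,"hand":1}]'
```

```text
clock: 34.6
position: [0.4656, 0.0304, 0.056]
tool_rot: [-3.141, 0.0, 1.584]
force: [-1.1, -0.8, -2.5]
grip_width: 0.0107
clock: 34.9
position: [0.4657, 0.0303, 0.0521]
tool_rot: [-3.141, 0.0, 1.584]
force: [-0.1, -0.1, -3.5]
grip_width: 0.0108
```

```bash
python3 -m inch '[{"dx":0,"dy":0,"dz":1.5,"rx":0,"ry":0,"rz":0,"hand":1},{"dx":0,"dy":0,"dz":0,"rx":0,"ry":0,"rz":0,"hand":1}]'
python3 -m inch '[{"dx":0,"dy":0,"dz":1,"rx":0,"ry":0,"rz":0,"hand":1},{"dx":0,"dy":0,"dz":0,"rx":0,"ry":0,"rz":0,"hand":1}]'
```

```text
clock: 35.1
position: [0.4657, 0.0303, 0.0507]
tool_rot: [-3.141, 0.0, 1.584]
force: [-0.9, -0.4, -3.4]
grip_width: 0.0107
clock: 35.3
position: [0.4658, 0.0303, 0.0498]
tool_rot: [-3.142, 0.0, 1.584]
force: [-1.8, 0.0, -3.9]
grip_width: 0.0107
```

```bash
python3 -m inch '[{"dx":0,"dy":0,"dz":0.7,"rx":0,"ry":0,"rz":0,"hand":1},{"dx":0,"dy":0,"dz":0,"rx":0,"ry":0,"rz":0,"hand":1}]'
python3 -m inch '[{"dx":0,"dy":0,"dz":0.7,"rx":0,"ry":0,"rz":0,"hand":1},{"dx":0,"dy":0,"dz":0,"rx":0,"ry":0,"rz":0,"hand":1}]'
```

```text
clock: 35.5
position: [0.4658, 0.0303, 0.0497]
tool_rot: [3.141, 0.0, 1.584]
force: [-7.2, -1.5, 19.4]
grip_width: 0.0103
clock: 35.7
position: [0.4659, 0.0303, 0.0497]
tool_rot: [3.141, 0.001, 1.584]
force: [-12.4, -1.8, 40.7]
grip_width: 0.0104
```

```bash
python3 -m inch '[{"dx":0,"dy":0,"dz":-1,"rx":0,"ry":0,"rz":0,"hand":1},{"dx":0,"dy":0,"dz":0,"rx":0,"ry":0,"rz":0,"hand":0},{"dx":0,"dy":0,"dz":0,"rx":0,"ry":0,"rz":0,"hand":0},{"dx":0,"dy":0,"dz":0,"rx":0,"ry":0,"rz":0,"hand":0},{"dx":0,"dy":0,"dz":0,"rx":0,"ry":0,"rz":0,"hand":0},{"dx":0,"dy":0,"dz":-20,"rx":0,"ry":0,"rz":0,"hand":0},{"dx":0,"dy":0,"dz":-40,"rx":0,"ry":0,"rz":0,"hand":0},{"dx":0,"dy":0,"dz":-40,"rx":0,"ry":0,"rz":0,"hand":0},{"dx":0,"dy":0,"dz":-40,"rx":0,"ry":0,"rz":0,"hand":-1},{"dx":0,"dy":0,"dz":-31,"rx":0,"ry":0,"rz":0,"hand":-1}]'
python3 look.py w22; python3 look.py s22 scene
```

```text
clock: 36.7
position: [0.466, 0.0305, 0.2227]
tool_rot: [3.14, -0.0, 1.584]
force: [0.1, -0.2, 0.8]
grip_width: 0.07
36.7 [0.466  0.0305 0.2227] [ 3.1403e+00 -3.0000e-04  1.5838e+00] [ 0.1 -0.2  0.8] 0.07
36.75 [0.4676 0.0309 0.2264] [ 3.1355e+00 -2.0000e-04  1.5840e+00] [3.7 0.5 6.7] 0.0771
```

View pics/w22.png

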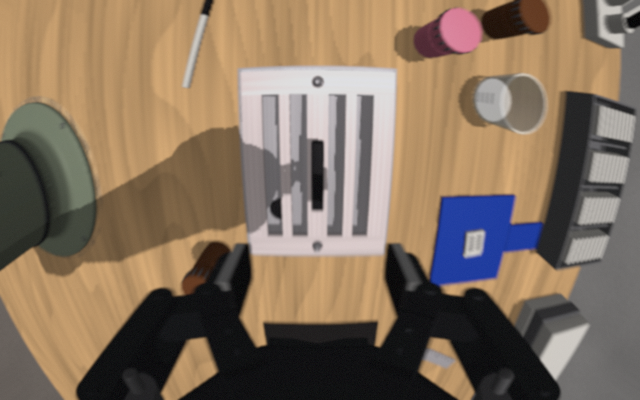

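View pics/s22.png

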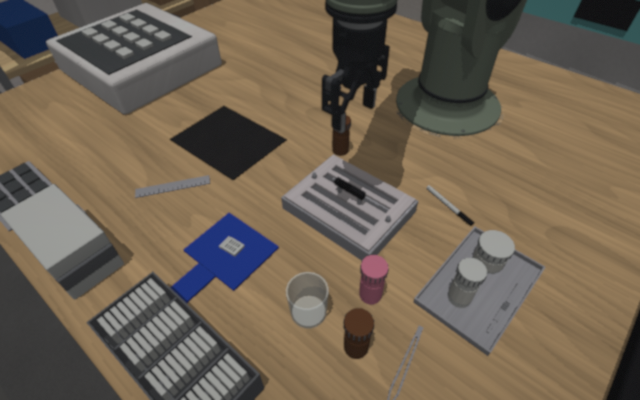

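Run:
```python
from h import *
import pickle
for n in ['w10','w22']:
    z=np.load(f'pics/{n}.npz'); cf=pickle.load(open(f'pics/{n}.pkl','rb')); P=cloud('wrist',z['d'],cf)
    for nm,x,y in [('NE',.535,.125),('NW',.4,.125),('SW',.4,-.06),('SE',.535,-.06),('mid',.4665,.09)]:
        m=(abs(P[...,0]-x)<.008)&(abs(P[...,1]-y)<.008); print(n,nm,np.median(P[m][:,2]).round(4),end=' ')
    print()
```

```text
w10 NE 0.0395 w10 NW 0.0393 w10 SW 0.0395 w10 SE 0.0396 w10 mid 0.0395 
w22 NE 0.0396 w22 NW 0.0394 w22 SW 0.0395 w22 SE 0.0395 w22 mid 0.0395
```

```bash
python3 -m inch '[{"dx":0,"dy":0,"dz":0,"rx":0,"ry":0,"rz":0.145,"hand":-1},{"dx":0,"dy":0,"dz":0,"rx":0,"ry":0,"rz":0.145,"hand":-1},{"dx":0,"dy":0,"dz":0,"rx":0,"ry":0,"rz":0.145,"hand":-1},{"dx":0,"dy":0,"dz":0,"rx":0,"ry":0,"rz":0.145,"hand":-1},{"dx":0,"dy":0,"dz":0,"rx":0,"ry":0,"rz":0.145,"hand":-1},{"dx":0,"dy":0,"dz":0,"rx":0,"ry":0,"rz":0.145,"hand":-1},{"dx":0,"dy":0,"dz":0,"rx":0,"ry":0,"rz":0.145,"hand":-1},{"dx":0,"dy":0,"dz":0,"rx":0,"ry":0,"rz":0.145,"hand":-1},{"dx":0,"dy":0,"dz":0,"rx":0,"ry":0,"rz":0.145,"hand":-1},{"dx":0,"dy":0,"dz":0,"rx":0,"ry":0,"rz":0.145,"hand":-1}]'
python3 -m inch '[{"dx":0,"dy":0,"dz":0,"rx":0,"ry":0,"rz":0.134,"hand":-1},{"dx":5,"dy":-30,"dz":0,"rx":0,"ry":0,"rz":0,"hand":-1},{"dx":5,"dy":-40,"dz":0,"rx":0,"ry":0,"rz":0,"hand":-1},{"dx":5,"dy":-40,"dz":0,"rx":0,"ry":0,"rz":0,"hand":-1},{"dx":5,"dy":-40,"dz":0,"rx":0,"ry":0,"rz":0,"hand":-1},{"dx":5,"dy":-40,"dz":0,"rx":0,"ry":0,"rz":0,"hand":-1},{"dx":5,"dy":-40,"dz":0,"rx":0,"ry":0,"rz":0,"hand":-1},{"dx":8,"dy":-41,"dz":0,"rx":0,"ry":0,"rz":0,"hand":-1},{"dx":0,"dy":0,"dz":0,"rx":0,"ry":0,"rz":0,"hand":-1},{"dx":0,"dy":0,"dz":0,"rx":0,"ry":0,"rz":0,"hand":-1}]'
python3 look.py w23
python3 - <<'E'
from h import *
import pickle
z=np.load('pics/w23.npz'); cf=pickle.load(open('pics/w23.pkl','rb')); P=cloud('wrist',z['d'],cf)
for zr in [(.088,.11),(.052,.07)]:
    m=(P[...,0]>.35)&(P[...,0]<.56)&(P[...,1]>.25)&(P[...,1]<.37)&(P[...,2]>zr[0])&(P[...,2]<zr[1])
    p=P[m]; print(p.mean(0),cv2.minEnclosingCircle(p[:,:2].astype(np.float32)))
E
```

```text
clock: 37.8
position: [0.4656, 0.0303, 0.2198]
tool_rot: [3.141, 0.001, 0.128]
force: [-0.3, 0.7, 1.0]
grip_width: 0.0856
clock: 38.8
position: [0.5033, 0.3019, 0.2193]
tool_rot: [3.141, 0.001, 0.001]
force: [0.4, -0.3, -0.4]
grip_width: 0.0852
38.8 [0.5033 0.3019 0.2193] [3.1407e+00 1.3000e-03 1.4000e-03] [ 0.4 -0.3 -0.4] 0.0852
[0.50514134 0.3011457  0.09412416] ((0.5041133761405945, 0.3013755679130554), 0.023307863622903824)
[0.41111931 0.30504061 0.05804297] ((0.4483134150505066, 0.3057641386985779), 0.07698308676481247)
```

View pics/w23.png

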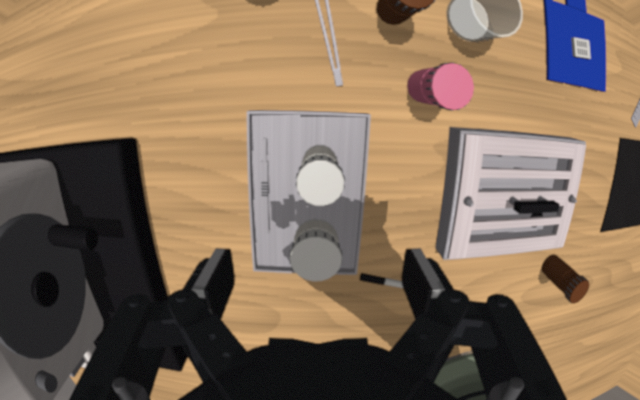

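```bash
python3 -m inch '[{"dx":1,"dy":0,"dz":40,"rx":0,"ry":0,"rz":0,"hand":-1},{"dx":0,"dy":0,"dz":40,"rx":0,"ry":0,"rz":0,"hand":-1},{"dx":0,"dy":0,"dz":40,"rx":0,"ry":0,"rz":0,"hand":-1},{"dx":0,"dy":0,"dz":25,"rx":0,"ry":0,"rz":0,"hand":-1},{"dx":0,"dy":0,"dz":12,"rx":0,"ry":0,"rz":0,"hand":-1},{"dx":0,"dy":0,"dz":0,"rx":0,"ry":0,"rz":0,"hand":-1},{"dx":0,"dy":0,"dz":0,"rx":0,"ry":0,"rz":0,"hand":-1}]'
python3 -m inch '[{"dx":0,"dy":0,"dz":0,"rx":0,"ry":0,"rz":0,"hand":-0.2},{"dx":0,"dy":0,"dz":0,"rx":0,"ry":0,"rz":0,"hand":0},{"dx":0,"dy":0,"dz":0,"rx":0,"ry":0,"rz":0,"hand":1},{"dx":0,"dy":0,"dz":0,"rx":0,"ry":0,"rz":0,"hand":1},{"dx":0,"dy":0,"dz":0,"rx":0,"ry":0,"rz":0,"hand":1},{"dx":0,"dy":0,"dz":0,"rx":0,"ry":0,"rz":0,"hand":1},{"dx":0,"dy":0,"dz":0,"rx":0,"ry":0,"rz":0,"hand":1}]' 40
```

```text
clock: 39.55
position: [0.5055, 0.3012, 0.0645]
tool_rot: [-3.141, -0.001, -0.001]
force: [-0.4, 0.3, -0.6]
grip_width: 0.0852
clock: 40.25
position: [0.5054, 0.3015, 0.0643]
tool_rot: [-3.141, -0.001, -0.0]
force: [-0.7, -1.9, 9.4]
grip_width: 0.0428
```

```bash
python3 -m inch '[{"dx":0,"dy":0,"dz":-15,"rx":0,"ry":0,"rz":0,"hand":1},{"dx":0,"dy":0,"dz":-45,"rx":0,"ry":0,"rz":0,"hand":1},{"dx":0,"dy":10,"dz":-45,"rx":0,"ry":0,"rz":0,"hand":1},{"dx":2,"dy":40,"dz":0,"rx":0,"ry":0,"rz":0,"hand":1},{"dx":2,"dy":40,"dz":0,"rx":0,"ry":0,"rz":0,"hand":1},{"dx":2,"dy":40,"dz":0,"rx":0,"ry":0,"rz":0,"hand":1},{"dx":2,"dy":40,"dz":0,"rx":0,"ry":0,"rz":0,"hand":1},{"dx":3,"dy":40,"dz":0,"rx":0,"ry":0,"rz":0,"hand":1},{"dx":0,"dy":40,"dz":0,"rx":0,"ry":0,"rz":0,"hand":1},{"dx":0,"dy":40,"dz":0,"rx":0,"ry":0,"rz":0,"hand":1}]'
python3 -m inch '[{"dx":0,"dy":16,"dz":0,"rx":0,"ry":0,"rz":0,"hand":1},{"dx":0,"dy":0,"dz":25,"rx":0,"ry":0,"rz":0,"hand":1},{"dx":0,"dy":0,"dz":25,"rx":0,"ry":0,"rz":0,"hand":1},{"dx":0,"dy":0,"dz":10,"rx":0,"ry":0,"rz":0,"hand":1},{"dx":0,"dy":0,"dz":0,"rx":0,"ry":0,"rz":0,"hand":1},{"dx":0,"dy":0,"dz":0,"rx":0,"ry":0,"rz":0,"hand":1}]'
```

```text
clock: 41.25
position: [0.5157, 0.0098, 0.1695]
tool_rot: [-3.142, -0.001, -0.0]
force: [-0.3, -0.1, -1.3]
grip_width: 0.0428
clock: 41.85
position: [0.5162, -0.0045, 0.1094]
tool_rot: [-3.142, -0.001, 0.0]
force: [0.2, -1.1, -0.3]
grip_width: 0.0426
```

```bash
python3 -m inch '[{"dx":0,"dy":0,"dz":5,"rx":0,"ry":0,"rz":0,"hand":1},{"dx":0,"dy":0,"dz":2,"rx":0,"ry":0,"rz":0,"hand":1},{"dx":0,"dy":0,"dz":0,"rx":0,"ry":0,"rz":0,"hand":1}]'
python3 -m inch '[{"dx":0,"dy":0,"dz":1.2,"rx":0,"ry":0,"rz":0,"hand":1},{"dx":0,"dy":0,"dz":0,"rx":0,"ry":0,"rz":0,"hand":1}]'
```

```text
clock: 42.15
position: [0.5158, -0.0046, 0.1015]
tool_rot: [-3.142, -0.0, -0.0]
force: [0.5, -0.0, -1.1]
grip_width: 0.0427
clock: 42.35
position: [0.5165, -0.0046, 0.1012]
tool_rot: [3.142, -0.002, -0.0]
force: [-3.8, -0.5, 15.6]
grip_width: 0.0431
```

```bash
python3 -m inch '[{"dx":0,"dy":0,"dz":-0.8,"rx":0,"ry":0,"rz":0,"hand":1},{"dx":0,"dy":0,"dz":0,"rx":0,"ry":0,"rz":0,"hand":-1},{"dx":0,"dy":0,"dz":0,"rx":0,"ry":0,"rz":0,"hand":-1},{"dx":0,"dy":0,"dz":0,"rx":0,"ry":0,"rz":0,"hand":-1},{"dx":0,"dy":0,"dz":0,"rx":0,"ry":0,"rz":0,"hand":-1},{"dx":0,"dy":0,"dz":0,"rx":0,"ry":0,"rz":0,"hand":-1},{"dx":0,"dy":0,"dz":-20,"rx":0,"ry":0,"rz":0,"hand":-1},{"dx":0,"dy":0,"dz":-40,"rx":0,"ry":0,"rz":0,"hand":-1},{"dx":0,"dy":0,"dz":-40,"rx":0,"ry":0,"rz":0,"hand":-1},{"dx":-5,"dy":-20,"dz":0,"rx":0,"ry":0,"rz":0,"hand":-1}]'
python3 -m inch '[{"dx":-15,"dy":-40,"dz":0,"rx":0,"ry":0,"rz":0,"hand":-1},{"dx":-15,"dy":-40,"dz":0,"rx":0,"ry":0,"rz":0,"hand":-1},{"dx":-15,"dy":-40,"dz":0,"rx":0,"ry":0,"rz":0,"hand":-1},{"dx":-15,"dy":-40,"dz":0,"rx":0,"ry":0,"rz":0,"hand":-1},{"dx":-15,"dy":-40,"dz":0,"rx":0,"ry":0,"rz":0,"hand":-1},{"dx":-15,"dy":-40,"dz":0,"rx":0,"ry":0,"rz":0,"hand":-1},{"dx":-17,"dy":-49,"dz":0,"rx":0,"ry":0,"rz":0,"hand":-1},{"dx":0,"dy":0,"dz":0,"rx":0,"ry":0,"rz":0,"hand":-1},{"dx":0,"dy":0,"dz":0,"rx":0,"ry":0,"rz":0,"hand":-1}]'
python3 look.py w24
python3 - <<'E'
from h import *
import pickle
z=np.load('pics/w24.npz'); cf=pickle.load(open('pics/w24.pkl','rb')); P=cloud('wrist',z['d'],cf)
m=(P[...,0]>.36)&(P[...,0]<.45)&(P[...,1]>.25)&(P[...,1]<.36)&(P[...,2]>.052)&(P[...,2]<.07)
p=P[m]; print(p.mean(0),cv2.minEnclosingCircle(p[:,:2].astype(np.float32)))
E
```

```text
clock: 43.35
position: [0.5132, 0.0137, 0.2054]
tool_rot: [3.141, -0.007, -0.004]
force: [0.8, 0.3, -1.7]
grip_width: 0.0851
clock: 44.25
position: [0.4038, 0.3036, 0.2009]
tool_rot: [3.142, 0.0, 0.002]
force: [0.7, -1.4, 0.9]
grip_width: 0.0854
44.25 [0.4038 0.3036 0.2009] [3.1415e+00 2.0000e-04 2.3000e-03] [ 0.7 -1.4  0.9] 0.0854
[0.40295833 0.30550389 0.05823404] ((0.4012868404388428, 0.3053435683250427), 0.0313536562025547)
```

View pics/w24.png

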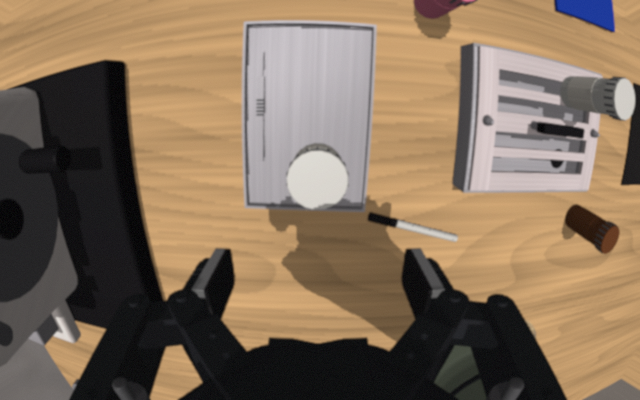

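Tall jar stands on the grid; squat is in line below. Descend 177 mm.

```bash
python3 -m inch '[{"dx":0,"dy":-1,"dz":40,"rx":0,"ry":0,"rz":0.002,"hand":-1},{"dx":0,"dy":0,"dz":40,"rx":0,"ry":0,"rz":0,"hand":-1},{"dx":0,"dy":0,"dz":40,"rx":0,"ry":0,"rz":0,"hand":-1},{"dx":0,"dy":0,"dz":35,"rx":0,"ry":0,"rz":0,"hand":-1},{"dx":0,"dy":0,"dz":20,"rx":0,"ry":0,"rz":0,"hand":-1},{"dx":0,"dy":0,"dz":0,"rx":0,"ry":0,"rz":0,"hand":-1},{"dx":0,"dy":0,"dz":0,"rx":0,"ry":0,"rz":0,"hand":-1}]'
python3 -m inch '[{"dx":0,"dy":0,"dz":0,"rx":0,"ry":0,"rz":0,"hand":-0.5},{"dx":0,"dy":0,"dz":0,"rx":0,"ry":0,"rz":0,"hand":0},{"dx":0,"dy":0,"dz":0,"rx":0,"ry":0,"rz":0,"hand":1},{"dx":0,"dy":0,"dz":0,"rx":0,"ry":0,"rz":0,"hand":1},{"dx":0,"dy":0,"dz":0,"rx":0,"ry":0,"rz":0,"hand":1},{"dx":0,"dy":0,"dz":0,"rx":0,"ry":0,"rz":0,"hand":1}]' 40
```

```text
clock: 45.0
position: [0.405, 0.3029, 0.0265]
tool_rot: [3.141, 0.0, -0.004]
force: [0.5, 0.1, 0.2]
grip_width: 0.0855
clock: 45.6
position: [0.4053, 0.3038, 0.0275]
tool_rot: [-3.14, -0.002, -0.003]
force: [-1.8, -3.3, 14.3]
grip_width: 0.059
```

```bash
python3 -m inch '[{"dx":0,"dy":0,"dz":-15,"rx":0,"ry":0,"rz":0,"hand":1},{"dx":0,"dy":0,"dz":-45,"rx":0,"ry":0,"rz":0,"hand":1},{"dx":0,"dy":10,"dz":-45,"rx":0,"ry":0,"rz":-0.003,"hand":1},{"dx":3,"dy":40,"dz":0,"rx":0,"ry":0,"rz":0,"hand":1},{"dx":3,"dy":40,"dz":0,"rx":0,"ry":0,"rz":0,"hand":1},{"dx":3,"dy":40,"dz":0,"rx":0,"ry":0,"rz":0,"hand":1},{"dx":3,"dy":40,"dz":0,"rx":0,"ry":0,"rz":0,"hand":1},{"dx":3,"dy":40,"dz":0,"rx":0,"ry":0,"rz":0,"hand":1},{"dx":3,"dy":41,"dz":0,"rx":0,"ry":0,"rz":0,"hand":1},{"dx":0,"dy":0,"dz":0,"rx":0,"ry":0,"rz":0,"hand":1}]'
python3 -m inch '[{"dx":0,"dy":0,"dz":25,"rx":0,"ry":0,"rz":0,"hand":1},{"dx":0,"dy":0,"dz":25,"rx":0,"ry":0,"rz":0,"hand":1},{"dx":0,"dy":0,"dz":10,"rx":0,"ry":0,"rz":0,"hand":1},{"dx":0,"dy":0,"dz":0,"rx":0,"ry":0,"rz":0,"hand":1},{"dx":0,"dy":0,"dz":0,"rx":0,"ry":0,"rz":0,"hand":1}]'
```

```text
clock: 46.6
position: [0.4228, 0.0475, 0.1318]
tool_rot: [3.14, -0.001, -0.006]
force: [-0.1, 1.9, -0.2]
grip_width: 0.0587
clock: 47.1
position: [0.423, 0.0528, 0.0718]
tool_rot: [-3.141, -0.001, 0.001]
force: [-0.0, -0.5, -1.4]
grip_width: 0.0584
```

```bash
python3 -m inch '[{"dx":0,"dy":0,"dz":5,"rx":0,"ry":0,"rz":0,"hand":1},{"dx":0,"dy":0,"dz":2,"rx":0,"ry":0,"rz":0,"hand":1},{"dx":0,"dy":0,"dz":0,"rx":0,"ry":0,"rz":0,"hand":1}]'
python3 -m inch '[{"dx":0,"dy":0,"dz":1.2,"rx":0,"ry":0,"rz":0,"hand":1},{"dx":0,"dy":0,"dz":0,"rx":0,"ry":0,"rz":0,"hand":1}]'
```

```text
clock: 47.4
position: [0.423, 0.0527, 0.0645]
tool_rot: [-3.141, -0.001, 0.001]
force: [-1.2, -0.7, 8.8]
grip_width: 0.0588
clock: 47.6
position: [0.4233, 0.0526, 0.0637]
tool_rot: [-3.141, -0.002, 0.001]
force: [-3.4, -1.3, 21.9]
grip_width: 0.059
```

```bash
python3 -m inch '[{"dx":0,"dy":0,"dz":-0.8,"rx":0,"ry":0,"rz":0,"hand":1},{"dx":0,"dy":0,"dz":0,"rx":0,"ry":0,"rz":0,"hand":-1},{"dx":0,"dy":0,"dz":0,"rx":0,"ry":0,"rz":0,"hand":-1},{"dx":0,"dy":0,"dz":0,"rx":0,"ry":0,"rz":0,"hand":-1},{"dx":0,"dy":0,"dz":0,"rx":0,"ry":0,"rz":0,"hand":-1},{"dx":0,"dy":0,"dz":-20,"rx":0,"ry":0,"rz":0,"hand":-1},{"dx":0,"dy":0,"dz":-40,"rx":0,"ry":0,"rz":0,"hand":-1},{"dx":0,"dy":0,"dz":-40,"rx":0,"ry":0,"rz":0,"hand":-1},{"dx":0,"dy":0,"dz":-40,"rx":0,"ry":0,"rz":0,"hand":-1},{"dx":0,"dy":0,"dz":-40,"rx":0,"ry":0,"rz":0,"hand":-1}]'
python3 -m inch '[{"dx":0,"dy":25,"dz":-30,"rx":0,"ry":0,"rz":0,"hand":-1},{"dx":0,"dy":25,"dz":-30,"rx":0,"ry":0,"rz":0,"hand":-1},{"dx":0,"dy":0,"dz":0,"rx":0,"ry":0,"rz":0,"hand":-1},{"dx":0,"dy":0,"dz":0,"rx":0,"ry":0,"rz":0,"hand":-1},{"dx":0,"dy":0,"dz":0,"rx":0,"ry":0,"rz":0,"hand":-1}]'
python3 look.py w25; python3 look.py s25 scene
python3 - <<'E'
from h import *
import pickle
for n in ['w2','w25']:
  z=np.load(f'pics/{n}.npz'); cf=pickle.load(open(f'pics/{n}.pkl','rb')); P=cloud('wrist',z['d'],cf)
  for nm,xr,yr,zr in [('tall',(.47,.56),(-.06,.04),(.126,.145)),('squat',(.37,.46),(0,.1),(.09,.105))]:
    m=(P[...,0]>xr[0])&(P[...,0]<xr[1])&(P[...,1]>yr[0])&(P[...,1]<yr[1])&(P[...,2]>zr[0])&(P[...,2]<zr[1])
    p=P[m]; print(n,nm,p.mean(0).round(4),np.round(cv2.minEnclosingCircle(p[:,:2].astype(np.float32))[0],4))
  for nm,x,y in [('NE',.535,.125),('NW',.4,.125),('SW',.4,-.06),('SE',.535,-.06)]:
        m=(abs(P[...,0]-x)<.008)&(abs(P[...,1]-y)<.008); print(nm,np.median(P[m][:,2]).round(4),end=' ')
E
```

```text
clock: 48.6
position: [0.4222, 0.0525, 0.2454]
tool_rot: [-3.141, -0.0, 0.001]
force: [0.4, 0.3, -0.1]
grip_width: 0.0854
clock: 49.1
position: [0.4223, 0.0032, 0.3027]
tool_rot: [-3.142, 0.001, 0.001]
force: [0.0, 0.1, -0.0]
grip_width: 0.0855
49.1 [0.4223 0.0032 0.3027] [-3.1415e+00  1.4000e-03  1.4000e-03] [ 0.   0.1 -0. ] 0.0855
49.15 [0.4223 0.0033 0.3027] [-3.1416e+00  1.7000e-03  1.8000e-03] [-0.   0.  -0.4] 0.0855
w2 tall [ 0.5146 -0.0047  0.1313] [ 0.5145 -0.005 ]
w2 squat [0.4204 0.0515 0.0952] [0.4193 0.0519]
NE 0.0395 NW 0.0393 SW 0.0393 SE 0.0394 w25 tall [ 0.5148 -0.0049  0.1313] [ 0.515  -0.0053]
w25 squat [0.4194 0.0527 0.0952] [0.4187 0.0534]
NE 0.0394 NW 0.0392 SW 0.0393 SE 0.0397
```

View pics/w25.png

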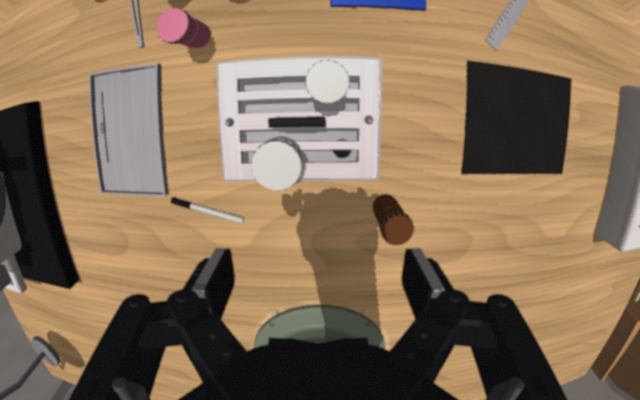

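View pics/s25.png

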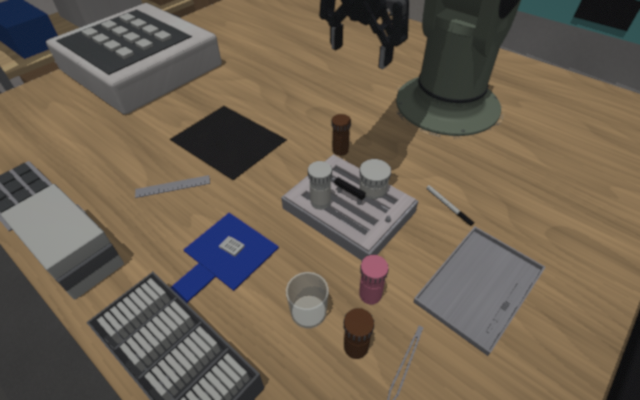

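Both jars are within about 2 mm of where they started. The grid is level on its dowels, the cassette is mid-board at (232,245) in the scene picture, and the beaker has not moved. Handing in.

```bash
python3 -c "
from workcell import bot
print(bot.job_done())"
```

```text
the job is handed in; nothing more can be done
None
```

The job is done and handed in at about 49 s of the 152 s allowed; the hand-in reports no verdict. I stood both jars on the tray, laid the grid on the mat, and laid the cassette on the blue board. Then I put the grid back on its dowels and stood each jar back on its spot.

My last checks before handing in:
- **Jars:** both upright; the tall one about 0.3 mm and the squat one about 1.6 mm from where they started, by the wrist camera.
- **Grid:** its top reads level at 39.2–39.7 mm at four corner points, within 0.3 mm of before, and contact with the pan was felt. I did not measure its sideways offset separately; the dowels show in their holes and it went on without side force.
- **Cassette:** flat near the middle of the broad part of the board. I judged this by eye in the wrist and scene pictures and from the release position.
- **Beaker:** stands where it was in the scene picture; I did not measure its distance.
- **Robot:** clear of everything, with no force on the tool.

No check failed. One measurement disagreed: two wrist pictures put the pan's centre about 5 mm apart in y. So I returned the grid by the tool pose at which I had gripped it instead of by the camera.

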